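# Tighten the recessed pump nut with the long socket key

### The arm

A 7-joint arm with a two-finger parallel gripper is mounted at the origin on the work surface. World frame = base frame: x ahead of the robot, y to its left, z up, the work surface at z = 0. Lengths are in m, angles in rad, forces in N, time in s.
With the tool pointing down it reaches from about 0.4 to 0.85 m from the base axis. Payload 4.5 kg.
Tool frame: the origin (TCP) lies midway between the tips of the shut fingers; the grasp point (between the pads) lies 19 mm behind it; z points along the fingers, y is the line along which they close (so a half turn about z gives the same grasp; the last joint's range is limited). The gripper opens to 88 mm and grips with 3 to 60 N. Pads are 18 mm wide; open, the fingers measure 123 mm over their backs; the gripper's body (75 mm by 187 mm) begins 45 mm behind the grasp point.
Start: joints at [1.257, 0.689, -0.195, 1.565, 0.157, 0.902, -0.215], TCP at [0.213, -0.588, 0.211] pointing down, gripper open.
Joint ranges: [-3.01, 3.01], [-0.46, 2.08], [-1.47, 1.51], [0.13, 2.56], [-1, 4.14], [0.04, 2.09], [-2.66, 2.66]. Speed limits (rad/s): [2.57, 2.57, 3.14, 3.14, 3.14, 3.14, 3.14].

### API

Orientations are given as a unit quaternion [x, y, z, w].
In Python, from plant import r gives the robot as it stands.
- The arm moves only by the tool carry_out, never from a script. Its argument "plan" is a list of rows, each an object with "rot": the turn, a rotation vector about the tool's x, y, z in rad, a list of three; "xyz": the shift along the tool's x, y, z in m, a list of three; "grip": the closure in counts, from 0 (fully open) to 255 (shut). In form: [{"rot": [wx, wy, wz], "xyz": [dx, dy, dz], "grip": grip}, ...]. A call has 1 to 8 rows; each row is the pose to reach, as a shift and turn from the pose commanded when the call began, along the tool's axes at that moment; what a row does not reach only later rows make up. A row lasts 1/12 s, in which the tool goes at most 41.7 mm and 7.16 degrees, less where a joint would pass 70% of its speed; a pose out of reach is approached as far as the arm can. A call with a gripper value outside its range is refused whole. The fingers move at their own pace and stop on an object; "squeeze" is the grip in N (left out, the last holds). Time passes only in rows, so rows that repeat a pose let the fingers close. It gives the time, the measured TCP pose, the force, the opening and the grip force at its end, in the units of the state.
- r.get_state(): the state, without advancing time (a new reading comes with each control period).
- r.snapshot(name): name is "side" or "top"; returns the picture (420x560x3 uint8, red, green, blue); there is no depth.
- r.camera_params(name): a dict with "fx", "fy", "cx", "cy" (pixels), "position" and "attitude" of the camera in the world. Camera axes: x right, y down, z forward; pixel columns grow to the right and rows downward; lengths in m; the calibration is good to about 2 mm. A picture is of the moment at which its call begins. camera_params takes no time and is no camera call.
- r.finish_job(): hands the job in; it is judged then, once.
The state is a dict: "clock": time; "q": joint angles; "qd": joint speeds; "joint_torque": joint torques, N m; "tool_pos": TCP position; "eef_rot": TCP orientation; "contact_force": force on the tool from outside, world axes, zero at the start; "moment": the same for the moment, N m; "opening": opening from 0.0 (shut) to 1.0 (fully open); "finger_force": force on a finger pad.
Only numpy, scipy, OpenCV 4.12 (cv2) and the standard library are available. Lean on these libraries where they do the work, as an engineer would, in place of code of your own. Each camera call takes 0.05 s, during which the arm holds its last target. There are 200 camera calls.

### The job

Take the larger of the two socket keys from the white rack, lower it down the deep bore of the pump head, feel for the hexagon nut at the bottom and let the socket drop fully onto it. Turn the nut clockwise (seen from above) until it comes up tight against its stop, pressing gently and without forcing it on so hard that the fitting underneath turns too. Then draw the key out and stand it back upright in its own place in the rack, leaving the smaller key and everything else alone.

Things in the scene. Friction and masses are not known exactly. Their poses are not given: they have to be found in the camera images.
- key: the larger steel socket key, standing upright in the rack, 180 mm tall, about 0.4 kg. Origin: centre of its lower end; z up along the key. From below: a hexagonal socket 46 mm across its outer corners and 33 mm tall, hollow 26 mm deep and 32 mm across its inner flats (flats face the key's +x and -x); a round shaft of 18 mm diameter; at the top a flat grip 60 mm long along the key's x, 16 mm thick along its y, 40 mm high (140 to 180 mm above the origin)
- key_grip (a point): middle of the flat grip of the larger key, on its axis 160 mm above its lower end; same axes as key
- small_key: the smaller, similar key (120 mm tall, 12 mm shaft, grip 42 mm long, socket too small for the nut) in the other place of the rack; leave it alone. Origin: centre of its lower end
- rack: white plastic block 90 x 220 x 35 mm (x, y, z), fixed to the bench, with two round places of 56 mm diameter, 65 mm either side of its middle along its y, each 23 mm deep, so that a key's lower end stands 12 mm above the bench. Which key stands in which place varies. Origin: centre of its underside
- pump: pump fixed to the bench: an aluminium head block 120 x 120 x 115 mm high, with a cream motor (92 mm diameter, no higher than 110 mm above the bench) running from it along its +x to 208 mm from the origin. Origin: centre of the underside of the head block, on the bore's axis; z up
- bore_mouth (a point): centre of the open mouth of the vertical bore in the top of the head block, 115 mm above the bench; the bore is 51 mm in diameter with a sharp edge
- bore_seat (a point): centre of the flat seat at the bottom of the bore, 83 mm below the mouth; the nut sits on it, and the socket's rim reaches it when fully on. A socket out of line with the nut's flats rests 10 to 13 mm above it and drops the rest within about 0.13 rad either side of line. 5 to 10 N of downward press is enough; 25 N or more on the nut's taper, out of line, wedges and damages it
- nut (a joint): turn (rad, clockwise seen from above) of the steel hexagon nut on its fitting: starts at 0.5 to 0.9, comes up hard against its stop (tight) at 1.4. Running it takes about 0.12 N m; it stays where it is left. The nut is 30 mm across flats, 16 mm high, its top 4 mm tapered; its flats stand at an unknown angle that no reading gives
- fitting (a joint): turn of the threaded fitting under the nut (rad), growing clockwise; 0 at the start. It must stay put: it gives way only at about 0.55 N m, when the tight nut is forced on
- wrench: open-ended steel wrench, 180 mm long, lying between rack and pump; bystander. Origin: its middle, on the bench
- jar: closed jar, 60 mm wide, 75 mm tall; bystander. Origin: centre of its underside
- beaker: clear cup, 68 mm wide, 90 mm tall; bystander. Origin: centre of its underside
- spare_ring: steel ring, 44 mm wide, 12 mm high; bystander. Origin: centre of its underside
- bottle: amber bottle, 64 mm wide, 160 mm tall; bystander. Origin: centre of its underside
- driver: screwdriver, 200 mm long, lying on the bench; bystander. Origin: its middle, on the bench
Not all that is in view belongs to the job. What is shaped like the key but black or yellow is not meant.

How it is judged:
On the way, in this order (a step that is already met when the one before it is completed fails the run):
1. the larger key's socket is fully down over the nut, upright (z of key in the frame of bore_seat below 0.006 m and horizontal distance between key and bore_seat below 0.005 m and angle between key's own z axis and vertical below 0.1 rad), for 0.1 s.
2. the nut is turned tight against its stop with the key still on it (value of joint nut above 1.35 rad and z of key in the frame of bore_seat below 0.01 m and horizontal distance between key and bore_seat below 0.006 m), for 0.1 s.
At the end, for the whole second after the job is handed in: The nut is tight (its turn above 1.35 rad; the stop is at 1.4), and the larger key stands released, at rest and upright (within 0.06 rad) in the place in the rack that it came from (within 15 mm of where it stood) (value of joint nut above 1.35 rad and distance of key from where it was at the start of the episode below 0.015 m and angle between key's own z axis and vertical below 0.06 rad and linear speed of key below 0.02 m/s); the robot touches nothing.
It fails at once if the fitting under the nut is turned by more than 0.1 rad (nut forced on past tight, or wrenched the wrong way) (value of joint fitting above 0.1 rad or value of joint fitting below -0.1 rad).
It fails at once if the contact forces between the key and the pump with its nut pass 60 N (tightening alone makes about 20 to 35 N) (contact force between key and pump above 60 N).
It fails at once if the smaller key is moved more than 25 mm or tipped (distance of small_key from where it was at the start of the episode above 0.025 m or angle between small_key's own z axis and vertical above 0.4 rad).
It fails at once if a bystander is moved more than 30 mm (distance of any of wrench, jar, beaker, spare_ring, bottle, driver from where it was at the start of the episode above 0.03 m).
It also fails if it takes over 72 s, if anything falls off the work surface, if the arm or the gripper's body presses on something with over 40 N, if the wrist force passes 120 N, or if a joint passes its speed limit or range.

## Working session

There is one attempt and no reset: what is moved stays moved. The work goes in short steps, Python scripts to look and compute and a tool call to move; the robot and the scene stay as the last step left them, time stands still between calls to the robot, and variables do not carry over. Pictures are saved under pics/ and viewed, at most 10 in all, crops included, and the job is handed in when it is done.

Besides the shell and the picture viewer there is one more tool, called after "Request:" as a command line: name --argument value ..., lists and objects as JSON in quotes. carry_out: Moves the arm, as the interface text tells. Its arguments: {"type":"object","properties":{"plan":{"type":"array"},"squeeze":{"type":"number"}},"required":["plan"]}

```bash
mkdir -p pics; ls; python3 - <<'E'
from plant import r
import cv2
for n in("side","top"):
    cv2.imwrite(f"pics/{n}0.png",r.snapshot(n)[:,:,::-1]); print(n,r.camera_params(n))
print(r.get_state())
E
```

```text
pics
side {'fx': 397.2357176753109, 'fy': 397.2357176753109, 'cx': 283.1335961600468, 'cy': 212.0235972174386, 'position': array([0.28130339, 0.61564368, 1.04791977]), 'attitude': array([-0.16761172,  0.92644045, -0.33137641,  0.06167721])}
top {'fx': 470.2251547400165, 'fy': 470.2251547400165, 'cx': 276.36670837723614, 'cy': 210.29144791342725, 'position': array([ 0.28722106, -0.10188291,  1.59723463]), 'attitude': array([-0.70082174,  0.7074064 , -0.06771793,  0.06196252])}
{'clock': 0.1, 'q': array([ 1.2568007 ,  0.68986728, -0.19451866,  1.56618701,  0.15727853,
        0.90249697, -0.21509871]), 'qd': array([-0.00052838, -0.00178958, -0.00091099, -0.0017288 , -0.00123889,
       -0.00029386,  0.00212075]), 'joint_torque': array([-4.57604678e-03, -5.28506970e+01, -1.27167564e+00, -1.53838277e+01,
       -5.24763926e-02,  1.96380155e-03,  7.44197996e-05]), 'tool_pos': array([ 0.21278008, -0.58704573,  0.21002484]), 'eef_rot': array([ 9.84912634e-01,  1.73050531e-01, -1.84831553e-04, -7.63451657e-04]), 'contact_force': array([ 0.67411966, -0.20282217, -0.70105575]), 'moment': array([-0.03664461, -0.03573531, -0.00832581]), 'finger_force': 0.0, 'opening': 0.9993293527419242}
```

View pics/side0.png

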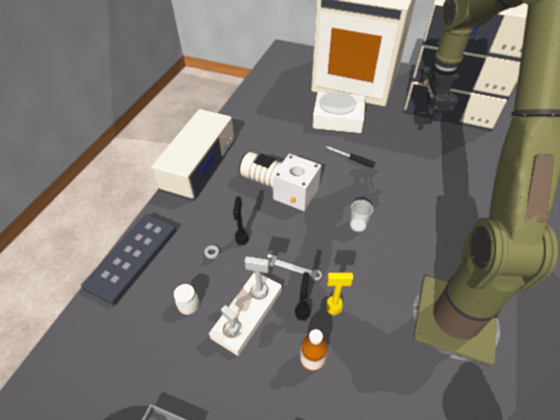

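View pics/top0.png

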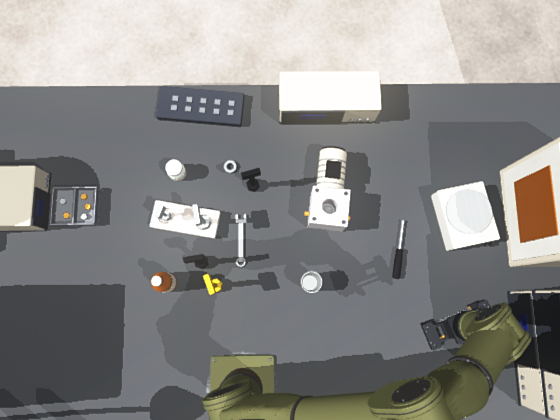

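The side view shows the white rack at about (246,312), with a tall key at (257,275) on the pump end and a shorter one at (231,322). The top view shows the rack at (185,219) and the pump head at (329,207), bore at (329,206). Black keys (side: (240,222) and (304,298)) and a yellow one (338,293) are decoys. The larger key should be the grey one on the pump side of the rack, so I'll enlarge to confirm.

```bash
cat > h.py <<'E'
import numpy as np, cv2
from scipy.spatial.transform import Rotation as R
from plant import r
def cam(n):
    p=r.camera_params(n); return p,R.from_quat(p["attitude"]).as_matrix()
def ray(n,u,v):
    p,A=cam(n); return p["position"],A@np.array([(u-p["cx"])/p["fx"],(v-p["cy"])/p["fy"],1.])
def onplane(n,u,v,z):
    o,d=ray(n,u,v); return o+d*(z-o[2])/d[2]
def proj(n,X):
    p,A=cam(n); c=A.T@(np.asarray(X)-p["position"]); return np.array([p["fx"]*c[0]/c[2]+p["cx"],p["fy"]*c[1]/c[2]+p["cy"]])
def tri(a,b):  # a,b=(name,u,v)
    M=np.zeros((3,3));m=np.zeros(3)
    for c in(a,b):
        o,d=ray(*c);d=d/np.linalg.norm(d);P=np.eye(3)-np.outer(d,d);M+=P;m+=P@o
    return np.linalg.solve(M,m)
E
python3 - <<'E'
from h import *
t=cv2.imread("pics/top0.png");s=cv2.imread("pics/side0.png")
a=cv2.resize(t[190:250,140:230],None,fx=6,fy=5*6/5,interpolation=cv2.INTER_CUBIC)[:300]
def c(im,x,y,w,h,f): return cv2.resize(im[y:y+h,x:x+w],(w*f,h*f),interpolation=cv2.INTER_CUBIC)
A=c(t,145,195,80,50,5);B=c(s,205,245,80,110,5);C=c(t,290,180,80,60,5)
can=np.zeros((550,800,3),np.uint8);can[:250,:400]=A;can[250:550,:400]=C;can[:,400:]=B
cv2.imwrite("pics/crop1.png",can)
for n,p in(("rack",(185,219)),("pump",(329,206))): print(n,onplane("top",*p,.035 if n=="rack" else .115))
E
```

```text
rack [0.55022458 0.19143036 0.035     ]
pump [ 0.57505054 -0.28470809  0.115     ]
```

View pics/crop1.png

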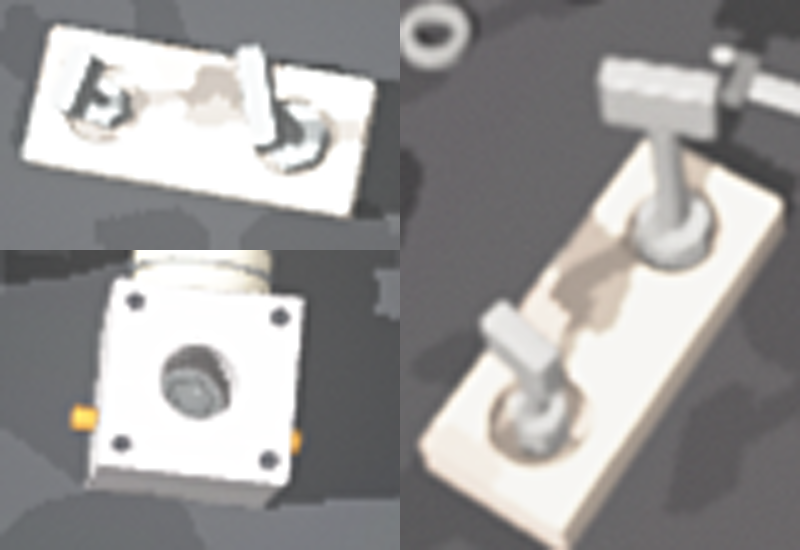

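The crop shows the larger key (bigger grip, thicker shaft) in the pump-side place, with its grip top at top px ≈(196,214) and side px ≈(257,259). The small key is in the far place. The bore is at top px ≈(329,206).

```bash
python3 - <<'E'
from h import *
t=cv2.imread("pics/top0.png");s=cv2.imread("pics/side0.png")
f=lambda x,y,ox,oy,k=5:((x+.5)/k-.5+ox,(y+.5)/k-.5+oy)
# key grip top face top view, side view
T=[f(*p,145,195) for p in((238,47),(262,45),(277,142),(253,147))]
W=np.array([onplane("top",*p,.192) for p in T]);print("grip top",W.round(4).tolist(),W.mean(0))
e=(W[3]+W[2]-W[0]-W[1])/2;print("len",np.linalg.norm(e),"yaw key x",np.arctan2(e[1],e[0]))
S=[f(x-400,y,205,245) for x,y in((606,58),(720,78),(716,137),(600,118))]
for p,z in zip(S,(.192,.192,.152,.152)):print("side grip",onplane("side",*p,z))
# rack and pump top faces
for n,roi,z,th in(("rack",(140,190,90,60),.035,225),("pump",(300,180,60,60),.115,225)):
    x,y,w,h=roi;g=t[y:y+h,x:x+w].min(2);m=(g>th).astype(np.uint8)
    c=max(cv2.findContours(m,0,1)[0],key=cv2.contourArea)
    b=cv2.boxPoints(cv2.minAreaRect(c))+[x,y];P=np.array([onplane("top",*q,z)for q in b])
    print(n,b.round(1).tolist(),P.mean(0).round(4),[round(float(np.linalg.norm(P[i]-P[i-1])),4)for i in range(2)],[round(float(np.arctan2(*(P[i]-P[i-1])[[1,0]])),3)for i in range(4)])
R4=np.array([onplane("top",*f(*p,145,195),.035)for p in((52,25),(376,78),(352,216),(22,160))])
c=R4.mean(0);yv=(R4[0]+R4[3]-R4[1]-R4[2]);L=np.linalg.norm(yv)/2;yv/=np.linalg.norm(yv);print("rack man",c,L,np.arctan2(-yv[0],yv[1]),"place",c-.065*yv)
H=np.array([onplane("top",*f(x,y-250,290,180),.115)for x,y in((136,301),(280,317),(268,459),(122,442))])
d=H[0]+H[1]-H[2]-H[3];print("bolts",H.mean(0),"pump yaw",np.arctan2(d[1],d[0]))
print("mouth",onplane("top",*f(196,381-250,290,180),.115))
# side view bore mouth
A=s[140:220,260:340];cv2.imwrite("pics/bside.png",cv2.resize(A,None,fx=7,fy=7,interpolation=2))
B=t[185:235,300:360];cv2.imwrite("pics/btop.png",cv2.resize(B,None,fx=7,fy=7,interpolation=2))
print("proj mouth side",proj("side",H.mean(0)))
can=np.zeros((560,800,3),np.uint8)
can[:,:480]=cv2.resize(s[150:220,270:330],(480,560),interpolation=2);can[:320,480:]=cv2.resize(t[190:230,310:350],(320,320),interpolation=2)
cv2.imwrite("pics/crop2.png",can)
E
```

```text
grip top [[0.5699, 0.1412, 0.192], [0.571, 0.1267, 0.192], [0.5111, 0.1164, 0.192], [0.5082, 0.1308, 0.192]] [0.5400603  0.12878525 0.192     ]
len 0.06163942930015873 yaw key x -2.972613442830954
side grip [0.56898965 0.12856289 0.192     ]
side grip [0.50989483 0.11935725 0.192     ]
side grip [0.50906587 0.13035969 0.152     ]
side grip [0.57021473 0.14096674 0.152     ]
rack [[149.4, 226.2], [154.5, 197.7], [219.5, 209.1], [214.5, 237.7]] [0.5551 0.1935 0.035 ] [0.2221, 0.0985] [1.386, -0.134, -1.757, 2.982]
pump [[307.8, 222.0], [312.8, 177.1], [351.7, 181.4], [346.7, 226.3]] [ 0.5898 -0.2876  0.115 ] [0.1249, 0.1489] [1.45, -0.131, -1.693, 2.995]
rack man [0.55205142 0.19261439 0.035     ] 0.2240364660249265 -0.17543879466626996 place [0.54070631 0.12861214 0.035     ]
bolts [ 0.5767623  -0.28766061  0.115     ] pump yaw -0.12061520070735618
mouth [ 0.57571095 -0.28408462  0.115     ]
proj mouth side [296.28886555 169.47935597]
```

View pics/crop2.png

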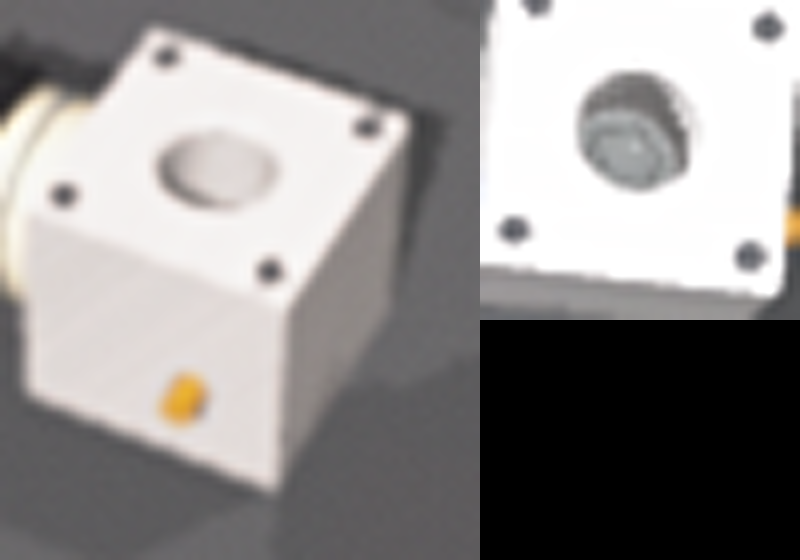

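The bolt centres put the bore axis at side px (296.6,169.8) and top px (329,207), which agree to about 1 mm. The key is at (0.540,0.129) with its grip length at yaw ≈0.17. I'll set out now.

```bash
cat >> h.py <<'E'
def frame(a): return np.array([[np.cos(a),np.sin(a),0],[np.sin(a),-np.cos(a),0],[0,0,-1.]])
def goal(pos,a):
    s=r.get_state();Q=R.from_quat(s["eef_rot"]).as_matrix();F=frame(a)
    print("t%.2f"%s["clock"],"pos",s["tool_pos"].round(4),"yaw %.3f"%np.arctan2(Q[1,0],Q[0,0]),"q",s["q"].round(2),"op %.3f"%s["opening"],"ff %.1f"%s["finger_force"],"F",s["contact_force"].round(1),"M",s["moment"].round(2))
    if pos is not None: print(" xyz",(Q.T@(np.array(pos)-s["tool_pos"])).round(4),"rot",R.from_matrix(Q.T@F).as_rotvec().round(4))
E
python3 - <<'E'
from h import *
b=np.array([[537,2],[768,27],[750,256],[514,229]])/8-.44+[310,190]
T=np.mean([onplane("top",*p,.115)for p in b],0);S=np.mean([onplane("side",(x+.5)/8-.5+270,(y+.5)/8-.5+150,.115)for x,y in((166,56),(367,127),(64,194),(270,271))],0)
print(T,S)
goal((.5,-.3,.36),.17);goal((.54,.129,.30),.17)
E
```

```text
[ 0.57486908 -0.4807035   0.115     ] [ 0.5754801  -0.28758843  0.115     ]
t0.10 pos [ 0.2128 -0.587   0.21  ] yaw 0.348 q [ 1.26  0.69 -0.19  1.57  0.16  0.9  -0.22] op 0.999 ff 0.0 F [ 0.7 -0.2 -0.7] M [-0.04 -0.04 -0.01]
 xyz [ 0.3679 -0.1722 -0.1497] rot [-0.0016  0.0002  0.1779]
t0.10 pos [ 0.2128 -0.587   0.21  ] yaw 0.348 q [ 1.26  0.69 -0.19  1.57  0.16  0.9  -0.22] op 0.999 ff 0.0 F [ 0.7 -0.2 -0.7] M [-0.04 -0.04 -0.01]
 xyz [ 0.5517 -0.5618 -0.0891] rot [-0.0016  0.0002  0.1779]
```

Request:
carry_out --plan '[{"xyz": [0.05,0,-0.15],"rot": [0,0,0],"grip": 0},{"xyz": [0.1,-0.05,-0.15],"rot": [0,0,0],"grip": 0},{"xyz": [0.2,-0.1,-0.15],"rot": [0,0,0.1],"grip": 0},{"xyz": [0.367,-0.172,-0.15],"rot": [0,0,0.178],"grip": 0},{"xyz": [0.367,-0.172,-0.15],"rot": [0,0,0.178],"grip": 0},{"xyz": [0.367,-0.172,-0.15],"rot": [0,0,0.178],"grip": 0},{"xyz": [0.367,-0.172,-0.15],"rot": [0,0,0.178],"grip": 0},{"xyz": [0.367,-0.172,-0.15],"rot": [0,0,0.178],"grip": 0}]' --squeeze 50

```text
clock: 0.77
tool_pos: [0.4139, -0.3862, 0.3372]
eef_rot: [0.996, 0.085, -0.0, -0.0]
contact_force: [0.4, -0.8, 0.2]
opening: 1.002
finger_force: 0.0
```

```bash
python3 -c "
from h import *
goal((.54,.129,.30),.17)"
```

```text
t0.77 pos [ 0.4139 -0.3862  0.3372] yaw 0.170 q [ 0.77  0.48 -0.17  1.56  0.09  1.11 -0.82] op 1.002 ff 0.0 F [ 0.4 -0.8  0.2] M [-0.04  0.01 -0.04]
 xyz [ 0.2113 -0.4864  0.0373] rot [-0.0004  0.0006 -0.0003]
```

Request:
carry_out --plan '[{"xyz": [0.211,-0.486,0.037],"rot": [0,0,0],"grip": 0},{"xyz": [0.211,-0.486,0.037],"rot": [0,0,0],"grip": 0},{"xyz": [0.211,-0.486,0.037],"rot": [0,0,0],"grip": 0},{"xyz": [0.211,-0.486,0.037],"rot": [0,0,0],"grip": 0},{"xyz": [0.211,-0.486,0.037],"rot": [0,0,0],"grip": 0},{"xyz": [0.211,-0.486,0.037],"rot": [0,0,0],"grip": 0},{"xyz": [0.211,-0.486,0.037],"rot": [0,0,0],"grip": 0},{"xyz": [0.211,-0.486,0.037],"rot": [0,0,0],"grip": 0}]'

```text
clock: 1.43
tool_pos: [0.4918, -0.0631, 0.3135]
eef_rot: [0.996, 0.085, -0.0, 0.0]
contact_force: [0.6, -0.4, 0.0]
opening: 1.001
finger_force: 0.0
```

```bash
python3 -c "
from h import *
goal((.54,.129,.23),.17)"
```

```text
t1.43 pos [ 0.4918 -0.0631  0.3135] yaw 0.170 q [ 0.19  0.4  -0.23  1.8   0.11  0.96 -1.49] op 1.001 ff 0.0 F [ 0.6 -0.4  0. ] M [ 0.04 -0.06 -0.01]
 xyz [ 0.08   -0.1812  0.0835] rot [ 0.0001  0.0006 -0.0003]
```

Request:
carry_out --plan '[{"xyz": [0.08,-0.181,0.06],"rot": [0,0,0],"grip": 0},{"xyz": [0.08,-0.181,0.06],"rot": [0,0,0],"grip": 0},{"xyz": [0.08,-0.181,0.06],"rot": [0,0,0],"grip": 0},{"xyz": [0.08,-0.181,0.06],"rot": [0,0,0],"grip": 0},{"xyz": [0.08,-0.181,0.06],"rot": [0,0,0],"grip": 0},{"xyz": [0.08,-0.181,0.084],"rot": [0,0,0],"grip": 0},{"xyz": [0.08,-0.181,0.084],"rot": [0,0,0],"grip": 0},{"xyz": [0.08,-0.181,0.084],"rot": [0,0,0],"grip": 0}]'

```text
clock: 2.1
tool_pos: [0.5392, 0.1263, 0.2287]
eef_rot: [0.996, 0.085, -0.002, 0.001]
contact_force: [0.5, -0.8, 0.4]
opening: 1.0
finger_force: 0.0
```

```bash
python3 -c "
from h import *
goal((.54,.129,.153),.17)
cv2.imwrite('pics/s1.png',cv2.resize(r.snapshot('side')[200:360,180:360,::-1],None,fx=3.5,fy=3.5,interpolation=2))"
```

```text
t2.10 pos [0.5392 0.1263 0.2287] yaw 0.170 q [-0.18  0.58 -0.22  1.76  0.16  0.83 -1.88] op 1.000 ff 0.0 F [ 0.5 -0.8  0.4] M [ 0.02 -0.   -0.02]
 xyz [ 0.0016 -0.0026  0.0757] rot [0.0012 0.0038 0.0002]
```

View pics/s1.png

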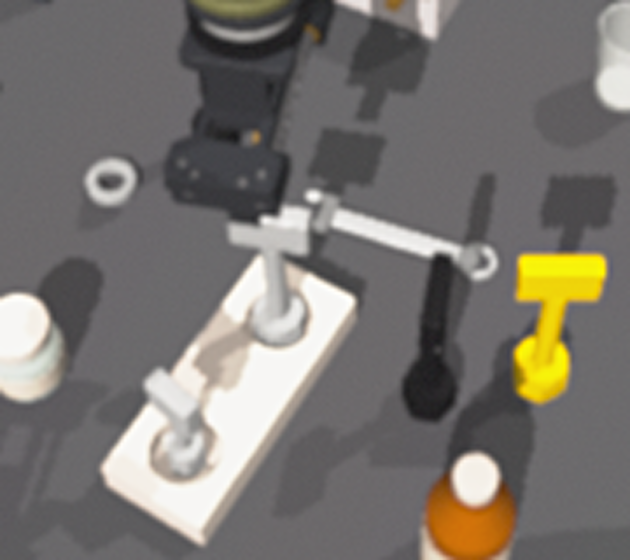

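The picture shows the fingers straddling the larger key's grip at crop (270,225), lined up with it. I'll descend and close.

Request:
carry_out --plan '[{"xyz": [0,0,0.02],"rot": [0,0,0],"grip": 0},{"xyz": [0,0,0.04],"rot": [0,0,0],"grip": 0},{"xyz": [0,0,0.06],"rot": [0,0,0],"grip": 0},{"xyz": [0,0,0.076],"rot": [0,0,0],"grip": 0},{"xyz": [0,0,0.076],"rot": [0,0,0],"grip": 0},{"xyz": [0,0,0.076],"rot": [0,0,0],"grip": 0}]'

```text
clock: 2.65
tool_pos: [0.5408, 0.1255, 0.1547]
eef_rot: [0.996, 0.084, 0.0, 0.0]
contact_force: [-0.1, -0.6, 0.6]
opening: 1.0
finger_force: 0.0
```

Request:
carry_out --plan '[{"xyz": [0,0,0],"rot": [0,0,0],"grip": 150},{"xyz": [0,0,0],"rot": [0,0,0],"grip": 180},{"xyz": [0,0,0],"rot": [0,0,0],"grip": 200},{"xyz": [0,0,0],"rot": [0,0,0],"grip": 255},{"xyz": [0,0,0],"rot": [0,0,0],"grip": 255},{"xyz": [0,0,0],"rot": [0,0,0],"grip": 255},{"xyz": [0,0,0],"rot": [0,0,0],"grip": 255},{"xyz": [0,0,0],"rot": [0,0,0],"grip": 255}]' --squeeze 50

```text
clock: 3.32
tool_pos: [0.5403, 0.127, 0.1539]
eef_rot: [0.996, 0.085, -0.0, 0.0]
contact_force: [0.3, -0.0, 0.8]
opening: 0.421
finger_force: 0.0
```

```bash
python3 -c "
from h import *
goal((.54,.129,.153),.17)"
```

```text
t3.32 pos [0.5403 0.127  0.1539] yaw 0.170 q [-0.2   0.68 -0.2   1.84  0.2   0.65 -1.91] op 0.421 ff 0.0 F [ 0.3 -0.   0.8] M [-0.03  0.02 -0.02]
 xyz [ 0.     -0.0021  0.0009] rot [ 0.0001  0.     -0.0001]
```

Request:
carry_out --plan '[{"xyz": [0,-0.001,0],"rot": [0,0,0],"grip": 255},{"xyz": [0,-0.001,0],"rot": [0,0,0],"grip": 255},{"xyz": [0,-0.001,0],"rot": [0,0,0],"grip": 255},{"xyz": [0,-0.001,0],"rot": [0,0,0],"grip": 255},{"xyz": [0,-0.001,0],"rot": [0,0,0],"grip": 255},{"xyz": [0,-0.001,0],"rot": [0,0,0],"grip": 255},{"xyz": [0,-0.001,0],"rot": [0,0,0],"grip": 255}]'

```text
clock: 3.9
tool_pos: [0.5401, 0.1281, 0.1538]
eef_rot: [0.996, 0.085, -0.0, -0.0]
contact_force: [-0.1, 0.7, -0.7]
opening: 0.174
finger_force: 50.0
```

```bash
python3 -c "
from h import *
goal((.54,.129,.153),.17)"
```

```text
t3.90 pos [0.5401 0.1281 0.1538] yaw 0.170 q [-0.2   0.68 -0.2   1.84  0.2   0.65 -1.91] op 0.174 ff 50.0 F [-0.1  0.7 -0.7] M [ 0.18  0.03 -0.03]
 xyz [ 0.     -0.001   0.0008] rot [-0.0001  0.     -0.0001]
```

Request:
carry_out --plan '[{"xyz": [0,0,-0.03],"rot": [0,0,0],"grip": 255},{"xyz": [0,0,-0.06],"rot": [0,0,0],"grip": 255},{"xyz": [0,0,-0.09],"rot": [0,0,0],"grip": 255},{"xyz": [0,0,-0.12],"rot": [0,0,0],"grip": 255},{"xyz": [0,0,-0.15],"rot": [0,0,0],"grip": 255},{"xyz": [0,0,-0.18],"rot": [0,0,0],"grip": 255},{"xyz": [0,0,-0.18],"rot": [0,0,0],"grip": 255},{"xyz": [0,0,-0.18],"rot": [0,0,0],"grip": 255}]'

```text
clock: 4.57
tool_pos: [0.5405, 0.1278, 0.3343]
eef_rot: [0.996, 0.085, 0.001, -0.0]
contact_force: [-0.9, 0.0, -4.5]
opening: 0.174
finger_force: 50.0
```

```bash
python3 -c "
from h import *
goal((.575,-.285,.34),1.3)"
```

```text
t4.57 pos [0.5405 0.1278 0.3343] yaw 0.169 q [-0.17  0.47 -0.24  1.6   0.12  1.09 -1.84] op 0.174 ff 50.0 F [-0.9  0.  -4.5] M [-0.01  0.22  0.04]
 xyz [-0.0356  0.4127 -0.0057] rot [ 0.0012 -0.0016 -1.1305]
```

Request:
carry_out --plan '[{"xyz": [-0.036,0.413,-0.006],"rot": [0,0,-1.13],"grip": 255},{"xyz": [-0.036,0.413,-0.006],"rot": [0,0,-1.13],"grip": 255},{"xyz": [-0.036,0.413,-0.006],"rot": [0,0,-1.13],"grip": 255},{"xyz": [-0.036,0.413,-0.006],"rot": [0,0,-1.13],"grip": 255},{"xyz": [-0.036,0.413,-0.006],"rot": [0,0,-1.13],"grip": 255},{"xyz": [-0.036,0.413,-0.006],"rot": [0,0,-1.13],"grip": 255},{"xyz": [-0.036,0.413,-0.006],"rot": [0,0,-1.13],"grip": 255},{"xyz": [-0.036,0.413,-0.006],"rot": [0,0,-1.13],"grip": 255}]'

```text
clock: 5.23
tool_pos: [0.5655, -0.2033, 0.3354]
eef_rot: [0.834, 0.551, -0.002, -0.002]
contact_force: [0.9, -0.1, -3.9]
opening: 0.172
finger_force: 50.0
```

```bash
python3 -c "
from h import *
goal((.575,-.285,.34),1.3)"
```

```text
t5.23 pos [ 0.5655 -0.2033  0.3354] yaw 1.168 q [ 0.53  0.56 -0.46  1.45  0.26  1.2  -0.37] op 0.172 ff 50.0 F [ 0.9 -0.1 -3.9] M [-0.1  -0.24  0.06]
 xyz [-0.0714  0.0408 -0.0047] rot [-0.0059  0.0007 -0.1323]
```

Request:
carry_out --plan '[{"xyz": [-0.071,0.041,-0.005],"rot": [-0.004,0,-0.13],"grip": 255},{"xyz": [-0.071,0.041,-0.005],"rot": [-0.004,0,-0.13],"grip": 255},{"xyz": [-0.071,0.041,-0.005],"rot": [-0.004,0,-0.13],"grip": 255},{"xyz": [-0.071,0.041,-0.005],"rot": [-0.004,0,-0.13],"grip": 255},{"xyz": [-0.071,0.041,0.025],"rot": [-0.004,0,-0.13],"grip": 255},{"xyz": [-0.071,0.041,0.05],"rot": [-0.004,0,-0.13],"grip": 255},{"xyz": [-0.071,0.041,0.05],"rot": [-0.004,0,-0.13],"grip": 255},{"xyz": [-0.071,0.041,0.05],"rot": [-0.004,0,-0.13],"grip": 255}]'

```text
clock: 5.9
tool_pos: [0.575, -0.2813, 0.286]
eef_rot: [0.798, 0.602, -0.001, -0.001]
contact_force: [-0.3, 0.8, -3.4]
opening: 0.174
finger_force: 50.0
```

```bash
python3 - <<'E'
from h import *
goal((.576,-.287,.27),1.3)
im=r.snapshot('side')[:,:,::-1]
s=r.get_state();Q=R.from_quat(s["eef_rot"]).as_matrix();p=s["tool_pos"]
print("key bottom",p+Q[:,2]*.1418, "px",proj("side",p+Q[:,2]*.1418),"shaft px",proj("side",p+Q[:,2]*.02),"mouth px",proj("side",(.576,-.287,.115)))
can=np.zeros((600,800,3),np.uint8)
can[:,:400]=cv2.resize(im[115:205,265:325],(400,600),interpolation=2)
can[:,400:]=cv2.resize(r.snapshot('top')[165:255,300:360,::-1],(400,600),interpolation=2)
cv2.imwrite('pics/s2.png',can)
E
```

```text
t5.90 pos [ 0.575  -0.2813  0.286 ] yaw 1.293 q [ 0.63  0.67 -0.48  1.4   0.32  1.15 -0.16] op 0.174 ff 50.0 F [-0.3  0.8 -3.4] M [-0.02 -0.05  0.01]
 xyz [-0.0052  0.0025  0.016 ] rot [-0.0028 -0.0005 -0.007 ]
key bottom [ 0.57695362 -0.28177349  0.14625994] px [295.84936955 163.78234781] shaft px [296.7933788  134.47447567] mouth px [296.43905448 169.66661101]
```

View pics/s2.png

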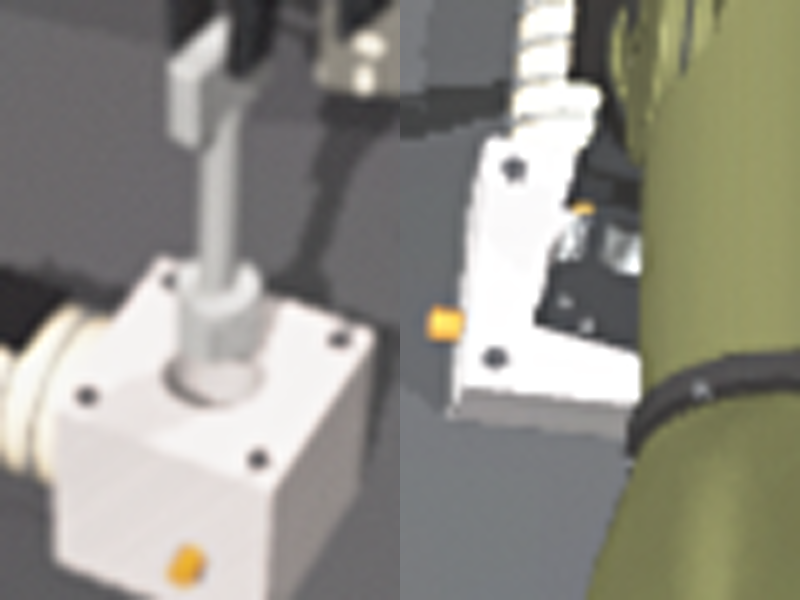

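The key hangs over the bore: shaft at side px ≈(297,145), socket at (297.5,157), bore axis at (296.6,170). So it is about 1 px off. I'll settle first, then measure finely.

Request:
carry_out --plan '[{"xyz": [-0.002,0,0.005],"rot": [-0.0,0,0],"grip": 255},{"xyz": [-0.002,0,0.01],"rot": [0,0,0],"grip": 255},{"xyz": [-0.002,0,0.01],"rot": [0,0,0],"grip": 255},{"xyz": [-0.002,0,0.01],"rot": [0,0,0],"grip": 255},{"xyz": [-0.002,0,0.01],"rot": [0,0,0],"grip": 255},{"xyz": [-0.002,0,0.01],"rot": [0,0,0],"grip": 255}]'

```text
clock: 6.5
tool_pos: [0.5765, -0.2848, 0.279]
eef_rot: [0.799, 0.602, 0.001, 0.002]
contact_force: [-0.5, 0.7, -2.9]
opening: 0.174
finger_force: 50.0
```

```bash
cat > meas.py <<'E'
from h import *
goal((.576,-.287,.26),1.3)
im=r.snapshot('side')[:,:,::-1];cv2.imwrite("pics/raw_%d.png"%(r.get_state()["clock"]*100),im)
g=im.mean(2);s=r.get_state();Q=R.from_quat(s["eef_rot"]).as_matrix();p=s["tool_pos"]
for b in(.02,.04,.06,.08,.1,.115,.125,.135):
    c=proj("side",p+Q[:,2]*b);v=int(round(c[1]));row=g[v-0,284:312]
    print(b,c.round(2),row.astype(int).tolist())
m=proj("side",(.576,-.287,.115));print(m,proj("side",(.581,-.287,.115))-m,proj("side",(.576,-.282,.115))-m)
E
python3 meas.py
```

```text
t6.50 pos [ 0.5765 -0.2848  0.279 ] yaw 1.291 q [ 0.64  0.67 -0.47  1.41  0.32  1.13 -0.17] op 0.174 ff 50.0 F [-0.5  0.7 -2.9] M [-0.02 -0.08  0.02]
 xyz [-0.0023  0.      0.019 ] rot [ 0.0046  0.0003 -0.0089]
0.02 [297.08 136.21] [107, 107, 106, 106, 106, 115, 143, 167, 183, 191, 165, 126, 133, 167, 177, 162, 132, 109, 105, 107, 106, 106, 107, 106, 107, 107, 107, 106]
0.04 [296.9  141.27] [107, 106, 107, 106, 107, 106, 105, 105, 105, 110, 140, 177, 192, 192, 180, 153, 120, 106, 106, 106, 107, 106, 108, 107, 106, 105, 95, 76]
0.06 [296.73 146.2 ] [107, 106, 106, 107, 107, 106, 107, 106, 104, 111, 147, 185, 196, 192, 177, 147, 115, 106, 106, 107, 107, 107, 107, 107, 107, 107, 97, 80]
0.08 [296.56 151.01] [107, 106, 106, 106, 103, 105, 105, 104, 104, 108, 142, 181, 196, 191, 172, 139, 110, 104, 105, 107, 106, 108, 107, 108, 101, 89, 75, 73]
0.1 [296.4 155.7] [103, 112, 149, 206, 223, 185, 157, 195, 226, 224, 203, 191, 193, 187, 164, 158, 196, 224, 193, 136, 101, 85, 78, 75, 74, 74, 75, 76]
0.115 [296.27 159.14] [157, 230, 245, 245, 244, 240, 225, 208, 211, 211, 204, 200, 200, 196, 204, 223, 231, 232, 221, 178, 148, 138, 130, 126, 112, 93, 73, 68]
0.125 [296.19 161.4 ] [239, 245, 244, 243, 244, 244, 235, 201, 191, 204, 215, 219, 224, 229, 228, 225, 218, 200, 179, 172, 182, 199, 229, 246, 247, 238, 220, 192]
0.135 [296.12 163.64] [243, 243, 243, 243, 243, 243, 235, 200, 188, 192, 193, 189, 184, 183, 180, 178, 175, 174, 174, 174, 196, 230, 243, 244, 243, 243, 243, 244]
[296.43905448 169.66661101] [-1.41571821 -0.36850888] [-0.4989253   0.99452583]
```

```bash
python3 - <<'E'
from h import *
im=cv2.imread("pics/raw_650.png") if __import__("os").path.exists("pics/raw_650.png") else cv2.imread(__import__("glob").glob("pics/raw_*.png")[0])
c=cv2.resize(im[140:184,272:324],None,fx=13,fy=13,interpolation=cv2.INTER_CUBIC)
# draw predicted axis point marks: hexagon rim of key bottom & mouth circle
s=r.get_state();Q=R.from_quat(s["eef_rot"]).as_matrix();p=s["tool_pos"]
def P(X): q=(proj("side",X)-[272,140]+.5)*13-.5;return tuple(int(v) for v in q)
b=p+Q[:,2]*.1418
for k in range(6):
    for z in(0,-.033):
        a=np.pi/6+k*np.pi/3
        cv2.circle(c,P(b+Q@np.array([.023*np.cos(a),.023*np.sin(a),z])),2,(0,0,255),-1)
for k in range(24):
    a=k*np.pi/12;cv2.circle(c,P((.576+.0255*np.cos(a),-.287+.0255*np.sin(a),.115)),2,(0,160,0),-1)
cv2.imwrite("pics/s3.png",c)
E
```

```text
(no output)
```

View pics/s3.png

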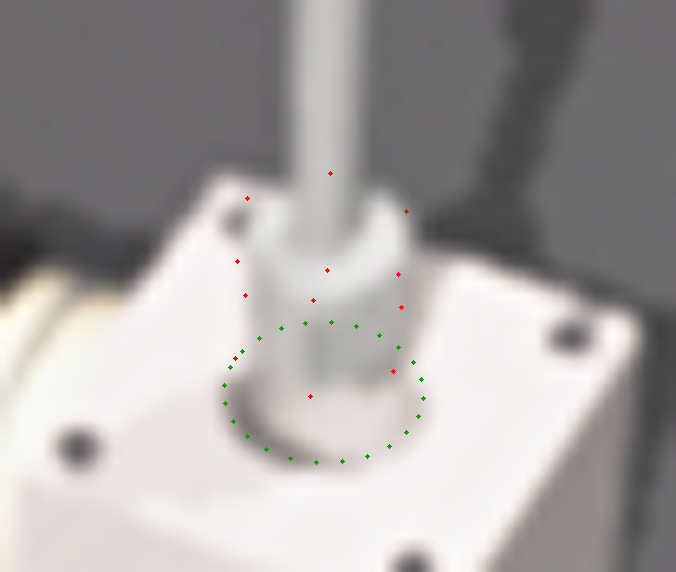

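Request:
carry_out --plan '[{"xyz": [0,0,0],"rot": [0,0,0],"grip": 255},{"xyz": [0,0,0],"rot": [0,0,0],"grip": 255},{"xyz": [0,0,0],"rot": [0,0,0],"grip": 255},{"xyz": [0,0,0],"rot": [0,0,0],"grip": 255},{"xyz": [0,0,0],"rot": [0,0,0],"grip": 255},{"xyz": [0,0,0],"rot": [0,0,0],"grip": 255},{"xyz": [0,0,0],"rot": [0,0,0],"grip": 255},{"xyz": [0,0,0],"rot": [0,0,0],"grip": 255}]'

```text
clock: 7.22
tool_pos: [0.5764, -0.2848, 0.2787]
eef_rot: [0.799, 0.602, 0.001, 0.002]
contact_force: [0.1, 0.5, -4.7]
opening: 0.176
finger_force: 50.0
```

```bash
python3 - <<'E'
from h import *
goal((.576,-.287,.27),1.3)
s=r.get_state();im=r.snapshot("side")[:,:,::-1]
c=cv2.resize(im[140:184,272:324],None,fx=13,fy=13,interpolation=cv2.INTER_CUBIC)
Q=R.from_quat(s["eef_rot"]).as_matrix();p=s["tool_pos"]
def P(X): q=(proj("side",X)-[272,140]+.5)*13-.5;return tuple(int(v) for v in q)
b=p+Q[:,2]*.1418;print("bottom",b)
for z in(0,-.033):
    H=[P(b+Q@np.array([.023*np.cos(a),.023*np.sin(a),z])) for a in np.pi/6+np.arange(6)*np.pi/3]
    cv2.polylines(c,[np.array(H)],True,(0,0,255),1)
for k in range(24):
    a=k*np.pi/12;cv2.circle(c,P((.576+.0255*np.cos(a),-.287+.0255*np.sin(a),.115)),2,(0,160,0),-1)
cv2.imwrite("pics/s4.png",c)
E
```

```text
t7.22 pos [ 0.5764 -0.2848  0.2787] yaw 1.291 q [ 0.64  0.67 -0.47  1.41  0.32  1.13 -0.17] op 0.176 ff 50.0 F [ 0.1  0.5 -4.7] M [-0.03 -0.08 -0.04]
 xyz [-0.0022  0.0002  0.0087] rot [ 0.0041  0.0004 -0.0088]
bottom [ 0.57690341 -0.28498093  0.13686678]
```

View pics/s4.png

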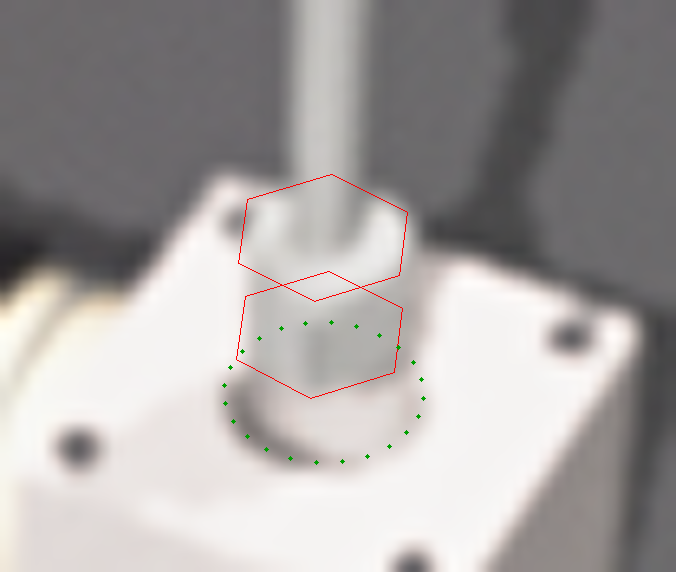

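The overlay shows the socket centred over the mouth to within about 1–2 mm (drawn hexagon lower corner (311,398), real one (318,388)). I'll descend slowly past the rim.

Request:
carry_out --plan '[{"xyz": [0,0,0.008],"rot": [0.004,0,0],"grip": 255},{"xyz": [0,0,0.016],"rot": [0.004,0,0],"grip": 255},{"xyz": [0,0,0.019],"rot": [0.004,0,0],"grip": 255},{"xyz": [0,0,0.0205],"rot": [0.004,0,0],"grip": 255},{"xyz": [0,0,0.022],"rot": [0.004,0,0],"grip": 255},{"xyz": [0,0,0.0235],"rot": [0.004,0,0],"grip": 255},{"xyz": [0,0,0.025],"rot": [0.004,0,0],"grip": 255},{"xyz": [0,0,0.0265],"rot": [0.004,0,0],"grip": 255}]'

```text
clock: 7.93
tool_pos: [0.5767, -0.2848, 0.2522]
eef_rot: [0.799, 0.602, 0.0, 0.0]
contact_force: [-0.6, 0.5, -3.7]
opening: 0.175
finger_force: 50.0
```

Request:
carry_out --plan '[{"xyz": [0,0,0.001],"rot": [0,0,0],"grip": 255}]'

```text
clock: 8.02
tool_pos: [0.5765, -0.2848, 0.2511]
eef_rot: [0.799, 0.602, -0.0, 0.0]
contact_force: [-0.7, 0.8, -3.5]
opening: 0.17
finger_force: 50.0
```

Request:
carry_out --plan '[{"xyz": [0,0,0.004],"rot": [0,0,0],"grip": 255},{"xyz": [0,0,0.009],"rot": [0,0,0],"grip": 255},{"xyz": [0,0,0.014],"rot": [0,0,0],"grip": 255},{"xyz": [0,0,0.019],"rot": [0,0,0],"grip": 255},{"xyz": [0,0,0.024],"rot": [0,0,0],"grip": 255},{"xyz": [0,0,0.028],"rot": [0,0,0],"grip": 255}]'

```text
clock: 8.52
tool_pos: [0.5762, -0.2847, 0.2223]
eef_rot: [0.799, 0.602, -0.0, -0.0]
contact_force: [-0.1, 0.4, -3.9]
opening: 0.175
finger_force: 50.0
```

Request:
carry_out --plan '[{"xyz": [0,0,0.004],"rot": [0,0,0],"grip": 255},{"xyz": [0,0,0.008],"rot": [0,0,0],"grip": 255},{"xyz": [0,0,0.012],"rot": [0,0,0],"grip": 255},{"xyz": [0,0,0.016],"rot": [0,0,0],"grip": 255},{"xyz": [0,0,0.02],"rot": [0,0,0],"grip": 255},{"xyz": [0,0,0.02],"rot": [0,0,0],"grip": 255}]'

```text
clock: 9.02
tool_pos: [0.5759, -0.2847, 0.2021]
eef_rot: [0.799, 0.602, -0.001, -0.001]
contact_force: [-0.7, -0.5, -4.0]
opening: 0.173
finger_force: 50.0
```

```bash
python3 -c "
from h import *
goal((.576,-.285,.186),1.3)"
```

```text
t9.02 pos [ 0.5759 -0.2847  0.2021] yaw 1.291 q [ 0.62  0.75 -0.45  1.51  0.37  0.97 -0.21] op 0.173 ff 50.0 F [-0.7 -0.5 -4. ] M [0.02 0.04 0.02]
 xyz [-0.0003  0.0002  0.0161] rot [-0.0017  0.0002 -0.0087]
```

Request:
carry_out --plan '[{"xyz": [0,0,0.003],"rot": [0,0,0],"grip": 255},{"xyz": [0,0,0.006],"rot": [0,0,0],"grip": 255},{"xyz": [0,0,0.009],"rot": [0,0,0],"grip": 255},{"xyz": [0,0,0.011],"rot": [0,0,0],"grip": 255},{"xyz": [0,0,0.012],"rot": [0,0,0],"grip": 255},{"xyz": [0,0,0.013],"rot": [0,0,0],"grip": 255}]'

```text
clock: 9.52
tool_pos: [0.5765, -0.2848, 0.19]
eef_rot: [0.799, 0.602, -0.0, 0.0]
contact_force: [-0.6, -0.5, -5.1]
opening: 0.171
finger_force: 50.0
```

Request:
carry_out --plan '[{"xyz": [0,0,0.0005],"rot": [0,0,0],"grip": 255},{"xyz": [0,0,0.001],"rot": [0,0,0],"grip": 255},{"xyz": [0,0,0.001],"rot": [0,0,0],"grip": 255}]'

```text
clock: 9.77
tool_pos: [0.5765, -0.2848, 0.1892]
eef_rot: [0.799, 0.602, -0.0, 0.0]
contact_force: [-0.3, 0.8, -3.8]
opening: 0.175
finger_force: 50.0
```

Request:
carry_out --plan '[{"xyz": [0,0,0.0005],"rot": [0,0,0],"grip": 255},{"xyz": [0,0,0.001],"rot": [0,0,0],"grip": 255},{"xyz": [0,0,0.001],"rot": [0,0,0],"grip": 255}]'

```text
clock: 10.02
tool_pos: [0.5764, -0.2848, 0.1881]
eef_rot: [0.799, 0.602, -0.0, 0.0]
contact_force: [0.6, 0.1, -3.9]
opening: 0.178
finger_force: 50.0
```

Request:
carry_out --plan '[{"xyz": [0,0,0.0005],"rot": [0,0,0],"grip": 255},{"xyz": [0,0,0.001],"rot": [0,0,0],"grip": 255},{"xyz": [0,0,0.001],"rot": [0,0,0],"grip": 255}]'

```text
clock: 10.27
tool_pos: [0.5764, -0.2848, 0.187]
eef_rot: [0.799, 0.602, -0.0, 0.0]
contact_force: [-0.2, 0.4, -3.0]
opening: 0.173
finger_force: 50.0
```

Request:
carry_out --plan '[{"xyz": [0,0,0.0005],"rot": [0,0,0],"grip": 255},{"xyz": [0,0,0.001],"rot": [0,0,0],"grip": 255},{"xyz": [0,0,0.001],"rot": [0,0,0],"grip": 255}]'

```text
clock: 10.52
tool_pos: [0.5764, -0.2848, 0.1861]
eef_rot: [0.799, 0.602, -0.0, 0.0]
contact_force: [0.8, -1.2, -3.8]
opening: 0.174
finger_force: 50.0
```

Request:
carry_out --plan '[{"xyz": [0,0,0.0005],"rot": [0,0,0],"grip": 255},{"xyz": [0,0,0.001],"rot": [0,0,0],"grip": 255},{"xyz": [0,0,0.001],"rot": [0,0,0],"grip": 255}]'

```text
clock: 10.77
tool_pos: [0.5762, -0.2849, 0.185]
eef_rot: [0.799, 0.602, -0.0, -0.0]
contact_force: [-0.9, -0.2, -2.8]
opening: 0.17
finger_force: 50.0
```

Request:
carry_out --plan '[{"xyz": [0,0,0.0005],"rot": [0,0,0],"grip": 255},{"xyz": [0,0,0.001],"rot": [0,0,0],"grip": 255},{"xyz": [0,0,0.001],"rot": [0,0,0],"grip": 255}]'

```text
clock: 11.02
tool_pos: [0.5764, -0.2848, 0.1841]
eef_rot: [0.799, 0.602, -0.0, 0.0]
contact_force: [0.0, -0.2, -3.8]
opening: 0.175
finger_force: 50.0
```

Request:
carry_out --plan '[{"xyz": [0,0,0.0005],"rot": [0,0,0],"grip": 255},{"xyz": [0,0,0.001],"rot": [0,0,0],"grip": 255},{"xyz": [0,0,0.001],"rot": [0,0,0],"grip": 255}]'

```text
clock: 11.27
tool_pos: [0.5764, -0.2849, 0.1831]
eef_rot: [0.799, 0.602, -0.0, 0.0]
contact_force: [-1.1, 0.4, -2.4]
opening: 0.176
finger_force: 50.0
```

```bash
python3 -c "
from h import *
goal((.576,-.285,.186),1.3)"
```

```text
t11.27 pos [ 0.5764 -0.2849  0.1831] yaw 1.291 q [ 0.62  0.77 -0.44  1.53  0.38  0.93 -0.22] op 0.176 ff 50.0 F [-1.1  0.4 -2.4] M [-0.01  0.06  0.02]
 xyz [-0.0003 -0.0004 -0.0029] rot [ 0.      0.0004 -0.0088]
```

Request:
carry_out --plan '[{"xyz": [0,0,0.0005],"rot": [0,0,0],"grip": 255},{"xyz": [0,0,0.001],"rot": [0,0,0],"grip": 255},{"xyz": [0,0,0.001],"rot": [0,0,0],"grip": 255}]'

```text
clock: 11.52
tool_pos: [0.5765, -0.2848, 0.1822]
eef_rot: [0.799, 0.602, -0.0, 0.0]
contact_force: [-0.3, 0.6, -2.2]
opening: 0.177
finger_force: 50.0
```

Request:
carry_out --plan '[{"xyz": [0,0,0.0005],"rot": [0,0,0],"grip": 255},{"xyz": [0,0,0.001],"rot": [0,0,0],"grip": 255},{"xyz": [0,0,0.001],"rot": [0,0,0],"grip": 255}]'

```text
clock: 11.77
tool_pos: [0.5765, -0.2849, 0.1812]
eef_rot: [0.799, 0.602, -0.0, 0.0]
contact_force: [-0.8, 0.9, -2.8]
opening: 0.175
finger_force: 50.0
```

```bash
python3 -c "
from h import *
goal((.576,-.285,.186),1.3)"
```

```text
t11.77 pos [ 0.5765 -0.2849  0.1812] yaw 1.291 q [ 0.62  0.77 -0.44  1.53  0.38  0.93 -0.22] op 0.175 ff 50.0 F [-0.8  0.9 -2.8] M [-0.    0.15  0.01]
 xyz [-0.0003 -0.0004 -0.0048] rot [ 0.0001  0.0003 -0.0088]
```

Request:
carry_out --plan '[{"xyz": [0,0,0.0005],"rot": [0,0,0],"grip": 255},{"xyz": [0,0,0.001],"rot": [0,0,0],"grip": 255},{"xyz": [0,0,0.0015],"rot": [0,0,0],"grip": 255},{"xyz": [0,0,0.0015],"rot": [0,0,0],"grip": 255}]'

```text
clock: 12.1
tool_pos: [0.5765, -0.2848, 0.1797]
eef_rot: [0.799, 0.602, -0.0, 0.0]
contact_force: [-1.0, 0.3, -0.8]
opening: 0.172
finger_force: 50.0
```

Request:
carry_out --plan '[{"xyz": [0,0,0.0005],"rot": [0,0,0],"grip": 255},{"xyz": [0,0,0.001],"rot": [0,0,0],"grip": 255},{"xyz": [0,0,0.0015],"rot": [0,0,0],"grip": 255},{"xyz": [0,0,0.0015],"rot": [0,0,0],"grip": 255}]'

```text
clock: 12.43
tool_pos: [0.5765, -0.2849, 0.1782]
eef_rot: [0.799, 0.602, -0.0, 0.0]
contact_force: [-0.2, 1.2, -0.3]
opening: 0.18
finger_force: 50.0
```

```bash
python3 -c "
from h import *
goal((.576,-.285,.186),1.3)"
```

```text
t12.43 pos [ 0.5765 -0.2849  0.1782] yaw 1.291 q [ 0.62  0.78 -0.44  1.53  0.38  0.92 -0.22] op 0.180 ff 50.0 F [-0.2  1.2 -0.3] M [-0.07  0.17 -0.04]
 xyz [-0.0003 -0.0005 -0.0078] rot [ 0.0002  0.0003 -0.0089]
```

```bash
ls pics; python3 - <<'E'
from h import *
import glob
s=r.get_state();n=r.snapshot("side")[:,:,::-1].astype(float).mean(2);cv2.imwrite("pics/raw_now.png",n)
o=cv2.imread(glob.glob("pics/raw_6*.png")[0]).astype(float).mean(2)
p0=np.array([.5765,-.2848,.279]);p1=s["tool_pos"]
up=np.array([0,0,1.])
for nm,im,p in(("old",o,p0),("new",n,p1)):
    Q=frame(1.291)
    print(nm,"grip bottom ctr pred",proj("side",p+[0,0,-.0018]).round(2),"px/mm z",((proj("side",p+up*.01)-proj("side",p))/10).round(3))
    for dx in(-.02,.018):   # along key x, both ends of grip, profile in z
        print(dx,[int(cv2.getRectSubPix(im.astype(np.float32),(1,1),tuple(map(float,proj("side",p+Q[:,0]*dx+up*z))))[0,0]) for z in np.arange(-.016,.045,.002)])
E
```

```text
bside.png
btop.png
crop1.png
crop2.png
raw_655.png
s1.png
s2.png
s3.png
s4.png
side0.png
top0.png
old grip bottom ctr pred [297.26 131.49] px/mm z [ 0.008 -0.265]
-0.02 [114, 117, 120, 125, 127, 126, 120, 111, 99, 85, 74, 64, 57, 51, 51, 51, 53, 54, 55, 55, 54, 54, 54, 53, 52, 53, 55, 54, 53, 51, 49]
0.018 [126, 131, 143, 155, 166, 172, 173, 173, 173, 172, 172, 172, 173, 174, 175, 174, 174, 174, 176, 180, 186, 194, 201, 208, 212, 215, 217, 220, 224, 223, 217]
new grip bottom ctr pred [296.5  156.34] px/mm z [ 0.007 -0.234]
-0.02 [120, 124, 129, 130, 123, 115, 100, 86, 75, 63, 57, 52, 50, 50, 50, 52, 53, 54, 55, 55, 55, 54, 53, 53, 52, 53, 53, 52, 52, 53, 54]
0.018 [219, 206, 192, 175, 161, 158, 155, 156, 157, 157, 158, 158, 158, 159, 159, 159, 158, 159, 161, 165, 175, 185, 196, 206, 209, 213, 214, 215, 215, 214, 204][ WARN:0@0.761] global loadsave.cpp:1063 imwrite_ Unsupported depth image for selected encoder is fallbacked to CV_8U.
```

The grip's top edge sits where predicted, so the key hasn't slipped. Its rim is about 4 mm above the seat, already past the taper and lined up by luck. I'll continue down.

Request:
carry_out --plan '[{"xyz": [0,0,0.0005],"rot": [0,0,0],"grip": 255},{"xyz": [0,0,0.001],"rot": [0,0,0],"grip": 255},{"xyz": [0,0,0.0015],"rot": [0,0,0],"grip": 255},{"xyz": [0,0,0.0015],"rot": [0,0,0],"grip": 255}]'

```text
clock: 12.82
tool_pos: [0.5765, -0.2848, 0.1767]
eef_rot: [0.799, 0.602, -0.0, 0.0]
contact_force: [-0.3, -0.1, 1.4]
opening: 0.175
finger_force: 50.0
```

Request:
carry_out --plan '[{"xyz": [0,0,0.0005],"rot": [0,0,0],"grip": 255},{"xyz": [0,0,0.001],"rot": [0,0,0],"grip": 255},{"xyz": [0,0,0.001],"rot": [0,0,0],"grip": 255}]'

```text
clock: 13.07
tool_pos: [0.5765, -0.2849, 0.1757]
eef_rot: [0.799, 0.602, -0.0, 0.0]
contact_force: [-0.6, -0.7, 1.1]
opening: 0.173
finger_force: 50.0
```

```bash
python3 -c "
from h import *
goal((.576,-.285,.186),1.3)"
```

```text
t13.07 pos [ 0.5765 -0.2849  0.1757] yaw 1.291 q [ 0.62  0.78 -0.44  1.54  0.39  0.91 -0.23] op 0.173 ff 50.0 F [-0.6 -0.7  1.1] M [-0.03  0.12 -0.04]
 xyz [-0.0003 -0.0004 -0.0103] rot [ 0.0001  0.0003 -0.0088]
```

Request:
carry_out --plan '[{"xyz": [0,0,0.0005],"rot": [0,0,0],"grip": 255},{"xyz": [0,0,0.001],"rot": [0,0,0],"grip": 255},{"xyz": [0,0,0.001],"rot": [0,0,0],"grip": 255}]'

```text
clock: 13.32
tool_pos: [0.5765, -0.2849, 0.1747]
eef_rot: [0.799, 0.602, -0.0, 0.0]
contact_force: [0.1, 0.3, 2.3]
opening: 0.174
finger_force: 50.0
```

Request:
carry_out --plan '[{"xyz": [0,0,0.0005],"rot": [0,0,0],"grip": 255},{"xyz": [0,0,0.0005],"rot": [0,0,0],"grip": 255}]'

```text
clock: 13.48
tool_pos: [0.5765, -0.2848, 0.1742]
eef_rot: [0.799, 0.602, -0.0, 0.0]
contact_force: [-0.7, -0.2, 1.4]
opening: 0.172
finger_force: 50.0
```

```bash
python3 - <<'E'
from h import *
goal((.576,-.285,.186),1.3)
s=r.get_state();p=s["tool_pos"];Q=frame(1.291)
im=r.snapshot("side")[:,:,::-1];g=im.astype(np.float32).mean(2)
for dx in(0,.018): print([int(cv2.getRectSubPix(g,(1,1),tuple(map(float,proj("side",p+Q[:,0]*dx+[0,0,z]))))[0,0]) for z in np.arange(-.016,.045,.002)])
u,v=map(int,proj("side",p));cv2.imwrite("pics/s5.png",cv2.resize(im[v-25:v+25,u-30:u+30],None,fx=11,fy=11,interpolation=2))
E
```

```text
t13.48 pos [ 0.5765 -0.2848  0.1742] yaw 1.291 q [ 0.62  0.78 -0.44  1.54  0.39  0.91 -0.23] op 0.172 ff 50.0 F [-0.7 -0.2  1.4] M [-0.02  0.14 -0.11]
 xyz [-0.0003 -0.0005 -0.0118] rot [ 0.0002  0.0003 -0.0088]
[162, 157, 150, 143, 137, 133, 130, 129, 128, 128, 129, 128, 128, 125, 121, 119, 116, 120, 126, 135, 145, 154, 160, 167, 174, 182, 192, 200, 199, 196, 180]
[225, 217, 204, 187, 173, 164, 158, 157, 157, 157, 157, 157, 158, 159, 160, 160, 159, 159, 160, 165, 176, 186, 198, 207, 210, 213, 213, 213, 213, 212, 203]
```

View pics/s5.png

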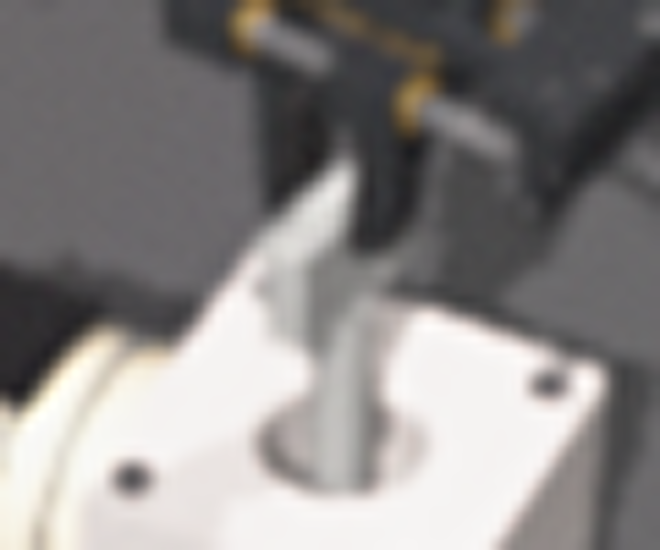

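The picture shows the key upright, with the shaft central in the bore mouth (shaft at crop (340,480), mouth 262–425). The rim is nominally at the seat. I'll nudge down to confirm contact.

Request:
carry_out --plan '[{"xyz": [0,0,0.0005],"rot": [0,0,0],"grip": 255},{"xyz": [0,0,0.0005],"rot": [0,0,0],"grip": 255}]'

```text
clock: 13.7
tool_pos: [0.5766, -0.285, 0.174]
eef_rot: [0.799, 0.602, -0.0, 0.0]
contact_force: [-0.9, 0.2, 3.6]
opening: 0.176
finger_force: 50.0
```

Request:
carry_out --plan '[{"xyz": [0,0,0.0005],"rot": [0,0,0],"grip": 255},{"xyz": [0,0,0.0005],"rot": [0,0,0],"grip": 255}]'

```text
clock: 13.87
tool_pos: [0.5769, -0.2851, 0.1739]
eef_rot: [0.799, 0.602, 0.0, 0.001]
contact_force: [-1.7, 0.1, 6.2]
opening: 0.175
finger_force: 50.1
```

Request:
carry_out --plan '[{"xyz": [0,0,0.0005],"rot": [0,0,0],"grip": 255},{"xyz": [0,0,0.0005],"rot": [0,0,0],"grip": 255}]'

```text
clock: 14.03
tool_pos: [0.5771, -0.2852, 0.1739]
eef_rot: [0.799, 0.602, 0.0, 0.001]
contact_force: [-1.9, 0.5, 8.1]
opening: 0.169
finger_force: 50.1
```

Seated: z stops at 0.1739 (rim 0.032) and the force climbs. I'll ease off and start turning clockwise (+ about tool z).

Request:
carry_out --plan '[{"xyz": [0,0,-0.0005],"rot": [0,0,0],"grip": 255},{"xyz": [0,0,-0.0005],"rot": [0,0,0.04],"grip": 255},{"xyz": [0,0,-0.0005],"rot": [0,0,0.08],"grip": 255},{"xyz": [0,0,-0.0005],"rot": [0,0,0.12],"grip": 255},{"xyz": [0,0,-0.0005],"rot": [0,0,0.16],"grip": 255},{"xyz": [0,0,-0.0005],"rot": [0,0,0.2],"grip": 255}]'

```text
clock: 14.53
tool_pos: [0.5769, -0.2849, 0.1738]
eef_rot: [0.855, 0.518, 0.0, 0.001]
contact_force: [-1.3, -0.3, 5.1]
opening: 0.168
finger_force: 50.1
```

```bash
python3 -c "
from h import *
goal((.576,-.285,.1735),.4)"
```

```text
t14.53 pos [ 0.5769 -0.2849  0.1738] yaw 1.090 q [ 0.59  0.77 -0.38  1.54  0.34  0.89 -0.39] op 0.168 ff 50.1 F [-1.3 -0.3  5.1] M [-0.04  0.25  0.18]
 xyz [-0.0005 -0.0007  0.0003] rot [ 1.300e-03 -2.000e-04  6.898e-01]
```

Request:
carry_out --plan '[{"xyz": [0,0,0],"rot": [0,0,0.04],"grip": 255},{"xyz": [0,0,0],"rot": [0,0,0.08],"grip": 255},{"xyz": [0,0,0],"rot": [0,0,0.12],"grip": 255}]'

```text
clock: 14.78
tool_pos: [0.5769, -0.2853, 0.1738]
eef_rot: [0.885, 0.466, 0.0, 0.001]
contact_force: [0.2, 0.1, 5.7]
opening: 0.173
finger_force: 50.1
```

```bash
python3 -c "
from h import *
goal((.576,-.285,.1735),.4)"
```

```text
t14.78 pos [ 0.5769 -0.2853  0.1738] yaw 0.970 q [ 0.57  0.77 -0.35  1.54  0.31  0.89 -0.48] op 0.173 ff 50.1 F [0.2 0.1 5.7] M [-0.1   0.26  0.17]
 xyz [-0.0003 -0.0009  0.0003] rot [ 0.0018 -0.      0.5698]
```

Request:
carry_out --plan '[{"xyz": [0,0,0],"rot": [0,0,0.03],"grip": 255},{"xyz": [0,0,0],"rot": [0,0,0.06],"grip": 255}]'

```text
clock: 14.95
tool_pos: [0.5769, -0.2853, 0.1738]
eef_rot: [0.898, 0.44, 0.0, 0.001]
contact_force: [-0.5, -1.9, 4.8]
opening: 0.173
finger_force: 50.1
```

```bash
python3 -c "
from h import *
goal((.576,-.285,.1735),.4)"
```

```text
t14.95 pos [ 0.5769 -0.2853  0.1738] yaw 0.910 q [ 0.56  0.77 -0.33  1.54  0.3   0.88 -0.53] op 0.173 ff 50.1 F [-0.5 -1.9  4.8] M [-0.1   0.24  0.19]
 xyz [-0.0003 -0.0009  0.0003] rot [0.0019 0.     0.5105]
```

Request:
carry_out --plan '[{"xyz": [0,0,0],"rot": [0,0,0.035],"grip": 255},{"xyz": [0,0,0],"rot": [0,0,0.07],"grip": 255}]'

```text
clock: 15.12
tool_pos: [0.577, -0.2854, 0.1739]
eef_rot: [0.913, 0.408, 0.0, 0.001]
contact_force: [-1.1, -0.3, 5.1]
opening: 0.177
finger_force: 50.1
```

```bash
python3 -c "
from h import *
goal((.576,-.285,.1735),.4)"
```

```text
t15.12 pos [ 0.577  -0.2854  0.1739] yaw 0.840 q [ 0.55  0.76 -0.31  1.54  0.28  0.88 -0.59] op 0.177 ff 50.1 F [-1.1 -0.3  5.1] M [-0.1   0.23  0.21]
 xyz [-0.0004 -0.001   0.0004] rot [ 2.100e-03 -2.000e-04  4.403e-01]
```

Request:
carry_out --plan '[{"xyz": [0,0,0],"rot": [0,0,0.035],"grip": 255},{"xyz": [0,0,0],"rot": [0,0,0.07],"grip": 255}]'

```text
clock: 15.28
tool_pos: [0.577, -0.2854, 0.1738]
eef_rot: [0.927, 0.376, 0.0, 0.001]
contact_force: [0.5, -0.8, 4.6]
opening: 0.175
finger_force: 50.1
```

```bash
python3 -c "
from h import *
goal((.576,-.285,.1735),.4)"
```

```text
t15.28 pos [ 0.577  -0.2854  0.1738] yaw 0.770 q [ 0.54  0.76 -0.29  1.54  0.26  0.87 -0.64] op 0.175 ff 50.1 F [ 0.5 -0.8  4.6] M [-0.13  0.15  0.19]
 xyz [-0.0004 -0.001   0.0003] rot [ 2.100e-03 -3.000e-04  3.702e-01]
```

Request:
carry_out --plan '[{"xyz": [0,0,0],"rot": [0,0,0.035],"grip": 255},{"xyz": [0,0,0],"rot": [0,0,0.06],"grip": 255}]'

```text
clock: 15.45
tool_pos: [0.5771, -0.2854, 0.1738]
eef_rot: [0.938, 0.348, 0.0, 0.001]
contact_force: [-0.1, -0.6, 5.6]
opening: 0.179
finger_force: 50.1
```

```bash
python3 -c "
from h import *
goal((.576,-.285,.1735),.4)"
```

```text
t15.45 pos [ 0.5771 -0.2854  0.1738] yaw 0.710 q [ 0.53  0.76 -0.27  1.54  0.25  0.87 -0.69] op 0.179 ff 50.1 F [-0.1 -0.6  5.6] M [-0.19  0.17  0.23]
 xyz [-0.0005 -0.001   0.0003] rot [ 0.0022 -0.0004  0.3103]
```

Request:
carry_out --plan '[{"xyz": [0,0,0],"rot": [0,0,0.035],"grip": 255},{"xyz": [0,0,0],"rot": [0,0,0.06],"grip": 255}]'

```text
clock: 15.62
tool_pos: [0.5771, -0.2855, 0.1738]
eef_rot: [0.948, 0.319, 0.0, 0.001]
contact_force: [-1.8, -0.4, 4.8]
opening: 0.176
finger_force: 50.1
```

```bash
python3 -c "
from h import *
goal((.576,-.285,.1735),.4)"
```

```text
t15.62 pos [ 0.5771 -0.2855  0.1738] yaw 0.650 q [ 0.53  0.76 -0.26  1.54  0.23  0.87 -0.74] op 0.176 ff 50.1 F [-1.8 -0.4  4.8] M [-0.18  0.15  0.2 ]
 xyz [-0.0006 -0.001   0.0003] rot [ 0.0023 -0.0004  0.2503]
```

Request:
carry_out --plan '[{"xyz": [0,0,0],"rot": [0,0,0.035],"grip": 255},{"xyz": [0,0,0],"rot": [0,0,0.06],"grip": 255}]'

```text
clock: 15.78
tool_pos: [0.5771, -0.2855, 0.1738]
eef_rot: [0.957, 0.291, 0.001, 0.001]
contact_force: [-0.6, -1.6, 5.8]
opening: 0.171
finger_force: 50.1
```

```bash
python3 -c "
from h import *
goal((.576,-.285,.1735),.4)"
```

```text
t15.78 pos [ 0.5771 -0.2855  0.1738] yaw 0.590 q [ 0.52  0.76 -0.24  1.54  0.22  0.86 -0.78] op 0.171 ff 50.1 F [-0.6 -1.6  5.8] M [-0.23  0.17  0.24]
 xyz [-0.0006 -0.001   0.0003] rot [ 0.0024 -0.0006  0.1903]
```

Request:
carry_out --plan '[{"xyz": [0,0,0],"rot": [0,0,0.035],"grip": 255},{"xyz": [0,0,0],"rot": [0,0,0.06],"grip": 255}]'

```text
clock: 15.95
tool_pos: [0.5771, -0.2856, 0.1738]
eef_rot: [0.965, 0.262, 0.001, 0.001]
contact_force: [-0.2, -1.1, 5.2]
opening: 0.178
finger_force: 50.1
```

```bash
python3 -c "
from h import *
goal((.576,-.285,.1735),.4)"
```

```text
t15.95 pos [ 0.5771 -0.2856  0.1738] yaw 0.530 q [ 0.51  0.76 -0.22  1.54  0.2   0.86 -0.83] op 0.178 ff 50.1 F [-0.2 -1.1  5.2] M [-0.28  0.15  0.16]
 xyz [-0.0007 -0.001   0.0003] rot [ 0.0024 -0.0007  0.1302]
```

Request:
carry_out --plan '[{"xyz": [0,0,0],"rot": [0,0,0.035],"grip": 255},{"xyz": [0,0,0],"rot": [0,0,0.06],"grip": 255}]'

```text
clock: 16.12
tool_pos: [0.5771, -0.2856, 0.1738]
eef_rot: [0.972, 0.233, 0.001, 0.001]
contact_force: [-1.0, -1.8, 5.1]
opening: 0.174
finger_force: 50.1
```

```bash
python3 -c "
from h import *
goal((.576,-.285,.1735),.4)"
```

```text
t16.12 pos [ 0.5771 -0.2856  0.1738] yaw 0.470 q [ 0.5   0.76 -0.21  1.54  0.19  0.86 -0.88] op 0.174 ff 50.1 F [-1.  -1.8  5.1] M [-0.34  0.13  0.2 ]
 xyz [-0.0007 -0.0011  0.0003] rot [ 0.0025 -0.0007  0.0702]
```

Request:
carry_out --plan '[{"xyz": [0,0,0],"rot": [0,0,0.03],"grip": 255},{"xyz": [0,0,0],"rot": [0,0,0.05],"grip": 255}]'

```text
clock: 16.28
tool_pos: [0.5772, -0.2857, 0.1738]
eef_rot: [0.978, 0.209, 0.001, 0.001]
contact_force: [0.0, -1.4, 4.8]
opening: 0.174
finger_force: 50.1
```

```bash
python3 -c "
from h import *
goal((.576,-.285,.1735),.4)"
```

```text
t16.28 pos [ 0.5772 -0.2857  0.1738] yaw 0.420 q [ 0.49  0.76 -0.19  1.54  0.18  0.86 -0.92] op 0.174 ff 50.1 F [ 0.  -1.4  4.8] M [-0.33  0.09  0.21]
 xyz [-0.0008 -0.0011  0.0003] rot [ 0.0026 -0.0008  0.0204]
```

Request:
carry_out --plan '[{"xyz": [0,0,0],"rot": [0,0,0.03],"grip": 255},{"xyz": [0,0,0],"rot": [0,0,0.05],"grip": 255}]'

```text
clock: 16.45
tool_pos: [0.5771, -0.2858, 0.1738]
eef_rot: [0.983, 0.184, 0.001, 0.001]
contact_force: [-0.6, -2.5, 4.7]
opening: 0.172
finger_force: 50.1
```

```bash
python3 -c "
from h import *
goal((.576,-.285,.1735),.4)"
```

```text
t16.45 pos [ 0.5771 -0.2858  0.1738] yaw 0.370 q [ 0.48  0.76 -0.18  1.54  0.16  0.85 -0.96] op 0.172 ff 50.1 F [-0.6 -2.5  4.7] M [-0.36  0.08  0.23]
 xyz [-0.0008 -0.0011  0.0003] rot [ 0.0026 -0.0009 -0.0297]
```

Request:
carry_out --plan '[{"xyz": [0,0,0],"rot": [0,0,0.025],"grip": 255},{"xyz": [0,0,0],"rot": [0,0,0.05],"grip": 255}]'

```text
clock: 16.62
tool_pos: [0.5771, -0.2858, 0.1738]
eef_rot: [0.987, 0.16, 0.001, 0.001]
contact_force: [-0.6, -0.5, 4.8]
opening: 0.176
finger_force: 50.1
```

```bash
python3 -c "
from h import *
goal((.576,-.285,.1735),.4)"
```

```text
t16.62 pos [ 0.5771 -0.2858  0.1738] yaw 0.320 q [ 0.48  0.75 -0.16  1.55  0.15  0.85 -0.99] op 0.176 ff 50.1 F [-0.6 -0.5  4.8] M [-0.29  0.11  0.13]
 xyz [-0.0008 -0.0011  0.0003] rot [ 0.0026 -0.0009 -0.0795]
```

Request:
carry_out --plan '[{"xyz": [0,0,0],"rot": [0,0,0.025],"grip": 255},{"xyz": [0,0,0],"rot": [0,0,0.05],"grip": 255}]'

```text
clock: 16.78
tool_pos: [0.5771, -0.2858, 0.1738]
eef_rot: [0.991, 0.135, 0.001, 0.001]
contact_force: [0.4, -1.1, 5.4]
opening: 0.174
finger_force: 50.1
```

```bash
python3 -c "
from h import *
goal((.576,-.285,.1735),.4)"
```

```text
t16.78 pos [ 0.5771 -0.2858  0.1738] yaw 0.270 q [ 0.47  0.75 -0.15  1.55  0.14  0.85 -1.03] op 0.174 ff 50.1 F [ 0.4 -1.1  5.4] M [-0.4   0.09  0.17]
 xyz [-0.0009 -0.0011  0.0003] rot [ 0.0026 -0.001  -0.1297]
```

Request:
carry_out --plan '[{"xyz": [0,0,0],"rot": [0,0,0.025],"grip": 255},{"xyz": [0,0,0],"rot": [0,0,0.05],"grip": 255}]'

```text
clock: 16.95
tool_pos: [0.5771, -0.2859, 0.1738]
eef_rot: [0.994, 0.11, 0.001, 0.001]
contact_force: [-0.3, -1.3, 5.1]
opening: 0.172
finger_force: 50.1
```

```bash
python3 -c "
from h import *
goal((.576,-.285,.1735),.17)"
```

```text
t16.95 pos [ 0.5771 -0.2859  0.1738] yaw 0.220 q [ 0.46  0.75 -0.13  1.55  0.12  0.85 -1.07] op 0.172 ff 50.1 F [-0.3 -1.3  5.1] M [-0.43  0.03  0.21]
 xyz [-0.0009 -0.0011  0.0003] rot [ 0.0026 -0.0013  0.0502]
```

Request:
carry_out --plan '[{"xyz": [0,0,0],"rot": [0,0,0.025],"grip": 255},{"xyz": [0,0,0],"rot": [0,0,0.05],"grip": 255}]'

```text
clock: 17.12
tool_pos: [0.5771, -0.2859, 0.1738]
eef_rot: [0.996, 0.085, 0.001, 0.001]
contact_force: [-0.8, -1.1, 5.5]
opening: 0.176
finger_force: 50.1
```

```bash
python3 -c "
from h import *
goal((.576,-.285,.1735),.17)"
```

```text
t17.12 pos [ 0.5771 -0.2859  0.1738] yaw 0.170 q [ 0.45  0.75 -0.12  1.55  0.11  0.85 -1.11] op 0.176 ff 50.1 F [-0.8 -1.1  5.5] M [-0.39  0.09  0.21]
 xyz [-0.0009 -0.0011  0.0003] rot [ 0.0026 -0.0014  0.0002]
```

Request:
carry_out --plan '[{"xyz": [0,0,0],"rot": [0,0,0.02],"grip": 255},{"xyz": [0,0,0],"rot": [0,0,0.04],"grip": 255}]'

```text
clock: 17.28
tool_pos: [0.5771, -0.286, 0.1738]
eef_rot: [0.998, 0.065, 0.001, 0.001]
contact_force: [-0.2, -1.7, 4.2]
opening: 0.173
finger_force: 50.1
```

```bash
python3 -c "
from h import *
goal((.576,-.285,.1735),.17)"
```

```text
t17.28 pos [ 0.5771 -0.286   0.1738] yaw 0.130 q [ 0.45  0.75 -0.11  1.55  0.1   0.85 -1.14] op 0.173 ff 50.1 F [-0.2 -1.7  4.2] M [-0.46  0.13  0.29]
 xyz [-0.001  -0.0011  0.0003] rot [ 0.0027 -0.0014 -0.0396]
```

Request:
carry_out --plan '[{"xyz": [0,0,0],"rot": [0,0,0.02],"grip": 255},{"xyz": [0,0,0],"rot": [0,0,0.02],"grip": 255}]'

```text
clock: 17.45
tool_pos: [0.5771, -0.2859, 0.1738]
eef_rot: [0.998, 0.056, 0.001, 0.001]
contact_force: [0.9, -1.7, 4.9]
opening: 0.173
finger_force: 50.2
```

```bash
python3 -c "
from h import *
goal((.576,-.285,.1735),.17)"
```

```text
t17.45 pos [ 0.5771 -0.2859  0.1738] yaw 0.111 q [ 0.44  0.75 -0.1   1.55  0.1   0.84 -1.16] op 0.173 ff 50.2 F [ 0.9 -1.7  4.9] M [-0.41  0.07  0.4 ]
 xyz [-0.001  -0.0011  0.0003] rot [ 0.0028 -0.0013 -0.0587]
```

Request:
carry_out --plan '[{"xyz": [0,0,0],"rot": [0,0,0.005],"grip": 255},{"xyz": [0,0,0],"rot": [0,0,0.005],"grip": 255},{"xyz": [0,0,0],"rot": [0,0,0.005],"grip": 255}]'

```text
clock: 17.7
tool_pos: [0.5771, -0.2859, 0.1738]
eef_rot: [0.999, 0.054, 0.001, 0.001]
contact_force: [-0.6, -1.0, 4.8]
opening: 0.174
finger_force: 50.3
```

```bash
python3 -c "
from h import *
goal((.576,-.285,.1735),.17)"
```

```text
t17.70 pos [ 0.5771 -0.2859  0.1738] yaw 0.107 q [ 0.44  0.75 -0.1   1.55  0.1   0.84 -1.16] op 0.174 ff 50.3 F [-0.6 -1.   4.8] M [-0.46  0.08  0.47]
 xyz [-0.001  -0.001   0.0003] rot [ 0.0028 -0.0014 -0.0627]
```

Torque has climbed to 0.47 N m at a near-standstill, so the nut is tight. I'll relieve by turning back within the play, then draw out.

Request:
carry_out --plan '[{"xyz": [0,0,0],"rot": [0,0,-0.05],"grip": 255},{"xyz": [0,0,0],"rot": [0,0,-0.1],"grip": 255},{"xyz": [0,0,0],"rot": [0,0,-0.15],"grip": 255},{"xyz": [0,0,-0.002],"rot": [0,0,-0.15],"grip": 255},{"xyz": [0,0,-0.004],"rot": [0,0,-0.15],"grip": 255},{"xyz": [0,0,-0.006],"rot": [0,0,-0.15],"grip": 255},{"xyz": [0,0,-0.008],"rot": [0,0,-0.15],"grip": 255}]'

```text
clock: 18.28
tool_pos: [0.576, -0.2848, 0.1804]
eef_rot: [0.992, 0.127, -0.001, -0.0]
contact_force: [-0.3, -1.4, -5.2]
opening: 0.174
finger_force: 50.0
```

```bash
python3 -c "
from h import *
goal((.5765,-.2855,.25),.17)"
```

```text
t18.28 pos [ 0.576  -0.2848  0.1804] yaw 0.255 q [ 0.47  0.75 -0.15  1.54  0.13  0.87 -1.04] op 0.174 ff 50.0 F [-0.3 -1.4 -5.2] M [-0.45 -0.36  0.03]
 xyz [ 0.0002  0.0008 -0.0696] rot [-0.0003  0.0013  0.0855]
```

Request:
carry_out --plan '[{"xyz": [0,0,-0.003],"rot": [0,0,0],"grip": 255},{"xyz": [0,0,-0.006],"rot": [0,0,0],"grip": 255},{"xyz": [0,0,-0.009],"rot": [0,0,0],"grip": 255},{"xyz": [0,0,-0.012],"rot": [0,0,0],"grip": 255},{"xyz": [0,0,-0.016],"rot": [0,0,0],"grip": 255}]'

```text
clock: 18.7
tool_pos: [0.5762, -0.2842, 0.1973]
eef_rot: [0.992, 0.128, -0.0, -0.0]
contact_force: [0.5, 0.4, -3.6]
opening: 0.175
finger_force: 50.0
```

```bash
python3 -c "
from h import *
goal((.5765,-.2855,.25),.17)"
```

```text
t18.70 pos [ 0.5762 -0.2842  0.1973] yaw 0.257 q [ 0.47  0.73 -0.15  1.52  0.13  0.9  -1.04] op 0.175 ff 50.0 F [ 0.5  0.4 -3.6] M [-0.12 -0.02 -0.05]
 xyz [-0.0001  0.0013 -0.0527] rot [-0.0007  0.0007  0.0865]
```

Request:
carry_out --plan '[{"xyz": [0,0,-0.01],"rot": [0,0,0],"grip": 255},{"xyz": [0,0,-0.025],"rot": [0,0,0],"grip": 255},{"xyz": [0,0,-0.04],"rot": [0,0,0],"grip": 255},{"xyz": [0,0,-0.055],"rot": [0,0,0],"grip": 255},{"xyz": [0,0,-0.075],"rot": [0,0,0],"grip": 255},{"xyz": [0,0,-0.1],"rot": [0,0,0],"grip": 255},{"xyz": [0,0,-0.13],"rot": [0,0,0],"grip": 255},{"xyz": [0,0,-0.14],"rot": [0,0,0],"grip": 255}]'

```text
clock: 19.37
tool_pos: [0.5784, -0.2853, 0.3425]
eef_rot: [0.992, 0.128, 0.004, 0.002]
contact_force: [2.0, -0.8, -3.6]
opening: 0.171
finger_force: 50.0
```

```bash
python3 -c "
from h import *
goal((.5401,.1281,.335),.17)"
```

```text
t19.37 pos [ 0.5784 -0.2853  0.3425] yaw 0.256 q [ 0.47  0.6  -0.16  1.32  0.09  1.23 -1.01] op 0.171 ff 50.0 F [ 2.  -0.8 -3.6] M [-0.11 -0.44 -0.07]
 xyz [ 0.0677 -0.4096  0.006 ] rot [ 0.0045 -0.0067  0.0861]
```

Request:
carry_out --plan '[{"xyz": [0.07,-0.409,0.002],"rot": [0,0,0.087],"grip": 255},{"xyz": [0.07,-0.409,0.002],"rot": [0,0,0.087],"grip": 255},{"xyz": [0.07,-0.409,0.002],"rot": [0,0,0.087],"grip": 255},{"xyz": [0.07,-0.409,0.002],"rot": [0,0,0.087],"grip": 255},{"xyz": [0.07,-0.409,0.002],"rot": [0,0,0.087],"grip": 255},{"xyz": [0.07,-0.409,0.002],"rot": [0,0,0.087],"grip": 255},{"xyz": [0.07,-0.409,0.002],"rot": [0,0,0.087],"grip": 255},{"xyz": [0.07,-0.409,0.002],"rot": [0,0,0.087],"grip": 255}]'

```text
clock: 20.03
tool_pos: [0.5466, 0.0492, 0.3354]
eef_rot: [0.996, 0.084, -0.0, 0.0]
contact_force: [0.8, -0.3, -3.3]
opening: 0.176
finger_force: 50.0
```

```bash
python3 -c "
from h import *
goal((.5401,.1281,.335),.17)"
```

```text
t20.03 pos [0.5466 0.0492 0.3354] yaw 0.169 q [-0.07  0.45 -0.17  1.62  0.08  1.08 -1.66] op 0.176 ff 50.0 F [ 0.8 -0.3 -3.3] M [ 0.04 -0.1  -0.02]
 xyz [ 0.0069 -0.0788  0.0004] rot [ 0.0002  0.0005 -0.0008]
```

Request:
carry_out --plan '[{"xyz": [0.007,-0.076,0],"rot": [0,0,0],"grip": 255},{"xyz": [0.007,-0.076,0],"rot": [0,0,0],"grip": 255},{"xyz": [0.007,-0.076,0],"rot": [0,0,0],"grip": 255},{"xyz": [0.007,-0.076,0.03],"rot": [0,0,0],"grip": 255},{"xyz": [0.007,-0.076,0.06],"rot": [0,0,0],"grip": 255},{"xyz": [0.007,-0.076,0.09],"rot": [0,0,0],"grip": 255},{"xyz": [0.007,-0.076,0.12],"rot": [0,0,0],"grip": 255},{"xyz": [0.007,-0.076,0.13],"rot": [0,0,0],"grip": 255}]'

```text
clock: 20.7
tool_pos: [0.5387, 0.1221, 0.2015]
eef_rot: [0.996, 0.085, -0.004, 0.001]
contact_force: [-1.7, -1.1, -3.8]
opening: 0.176
finger_force: 50.0
```

Request:
carry_out --plan '[{"xyz": [0,0,0],"rot": [0,0,0],"grip": 255},{"xyz": [0,0,0],"rot": [0,0,0],"grip": 255},{"xyz": [0,0,0],"rot": [0,0,0],"grip": 255},{"xyz": [0,0,0],"rot": [0,0,0],"grip": 255}]'

```text
clock: 21.03
tool_pos: [0.5432, 0.1238, 0.2074]
eef_rot: [0.996, 0.084, 0.002, -0.0]
contact_force: [-0.1, -0.4, -3.4]
opening: 0.173
finger_force: 50.0
```

```bash
python3 - <<'E'
from h import *
goal((.5401,.1281,.1538),.17)
s=r.get_state();Q=R.from_quat(s["eef_rot"]).as_matrix();p=s["tool_pos"]
im=r.snapshot("side")[:,:,::-1];b=p+Q[:,2]*.1418
o=np.array([235,240]);k=9
c=cv2.resize(im[240:305,235:290],None,fx=k,fy=k,interpolation=2)
P=lambda X:tuple(int(v) for v in (proj("side",X)-o+.5)*k-.5)
for z in(0,-.033): cv2.polylines(c,[np.array([P(b+Q@np.array([.023*np.cos(a),.023*np.sin(a),z])) for a in np.pi/6+np.arange(6)*np.pi/3])],True,(0,0,255),1)
for a in np.arange(24)*np.pi/12: cv2.circle(c,P((.5407+.028*np.cos(a),.1286+.028*np.sin(a),.035)),2,(0,160,0),-1)
cv2.imwrite("pics/s6.png",c)
E
```

```text
t21.03 pos [0.5432 0.1238 0.2074] yaw 0.169 q [-0.21  0.6  -0.16  1.78  0.13  0.77 -1.84] op 0.173 ff 50.0 F [-0.1 -0.4 -3.4] M [ 0.07 -0.03  0.02]
 xyz [-0.0025 -0.0048  0.0536] rot [-0.0002 -0.0039 -0.001 ]
```

View pics/s6.png

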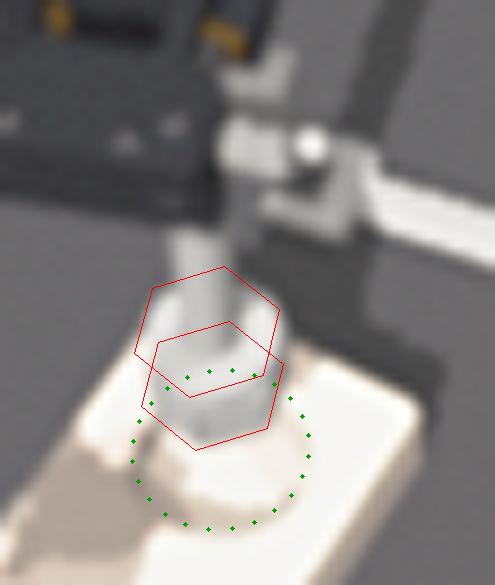

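The key is upright over its own place: socket lower corner at crop (200,447), hole ring about (220,450). The offset is about 5 mm, mostly arm settling. I'll correct, then recheck numerically.

Request:
carry_out --plan '[{"xyz": [-0.001,-0.002,0.003],"rot": [0,0,0],"grip": 255},{"xyz": [-0.001,-0.002,0.006],"rot": [0,0,0],"grip": 255},{"xyz": [-0.001,-0.002,0.008],"rot": [0,0,0],"grip": 255},{"xyz": [-0.001,-0.002,0.008],"rot": [0,0,0],"grip": 255},{"xyz": [-0.001,-0.002,0.008],"rot": [0,0,0],"grip": 255},{"xyz": [-0.001,-0.002,0.008],"rot": [0,0,0],"grip": 255},{"xyz": [-0.001,-0.002,0.008],"rot": [0,0,0],"grip": 255},{"xyz": [-0.001,-0.002,0.008],"rot": [0,0,0],"grip": 255}]'

```text
clock: 21.75
tool_pos: [0.5405, 0.1251, 0.1975]
eef_rot: [0.996, 0.084, 0.0, 0.0]
contact_force: [-0.2, -0.2, -3.9]
opening: 0.174
finger_force: 50.0
```

```bash
python3 - <<'E'
from h import *
goal((.5401,.1281,.1538),.17)
E
```

```text
t21.75 pos [0.5405 0.1251 0.1975] yaw 0.169 q [-0.21  0.61 -0.16  1.8   0.14  0.74 -1.85] op 0.174 ff 50.0 F [-0.2 -0.2 -3.9] M [0.03 0.03 0.02]
 xyz [ 0.0001 -0.003   0.0437] rot [ 0.0003 -0.     -0.0008]
```

Request:
carry_out --plan '[{"xyz": [0,-0.002,0.002],"rot": [0,0,0],"grip": 255},{"xyz": [0,-0.003,0.005],"rot": [0,0,0],"grip": 255},{"xyz": [0,-0.003,0.01],"rot": [0,0,0],"grip": 255},{"xyz": [0,-0.003,0.014],"rot": [0,0,0],"grip": 255},{"xyz": [0,-0.003,0.017],"rot": [0,0,0],"grip": 255},{"xyz": [0,-0.003,0.02],"rot": [0,0,0],"grip": 255},{"xyz": [0,-0.003,0.023],"rot": [0,0,0],"grip": 255},{"xyz": [0,-0.003,0.025],"rot": [0,0,0],"grip": 255}]'

```text
clock: 22.42
tool_pos: [0.5398, 0.128, 0.172]
eef_rot: [0.996, 0.084, -0.0, 0.0]
contact_force: [-0.3, -0.4, -3.6]
opening: 0.171
finger_force: 50.0
```

```bash
python3 - <<'E'
from h import *
goal((.5401,.1281,.1538),.17)
E
```

```text
t22.42 pos [0.5398 0.128  0.172 ] yaw 0.169 q [-0.22  0.65 -0.15  1.82  0.15  0.68 -1.86] op 0.171 ff 50.0 F [-0.3 -0.4 -3.6] M [ 0.04  0.05 -0.07]
 xyz [ 0.0003 -0.      0.0182] rot [ 0.0004  0.0005 -0.0008]
```

Below the rack top with no contact. I'll lower the rest.

Request:
carry_out --plan '[{"xyz": [0,0,0.004],"rot": [0,0,0],"grip": 255},{"xyz": [0,0,0.008],"rot": [0,0,0],"grip": 255},{"xyz": [0,0,0.011],"rot": [0,0,0],"grip": 255},{"xyz": [0,0,0.014],"rot": [0,0,0],"grip": 255},{"xyz": [0,0,0.016],"rot": [0,0,0],"grip": 255},{"xyz": [0,0,0.017],"rot": [0,0,0],"grip": 255},{"xyz": [0,0,0.0175],"rot": [0,0,0],"grip": 255},{"xyz": [0,0,0.018],"rot": [0,0,0],"grip": 255}]'

```text
clock: 23.08
tool_pos: [0.5399, 0.1281, 0.1544]
eef_rot: [0.996, 0.085, 0.0, 0.0]
contact_force: [0.2, -0.3, -3.7]
opening: 0.176
finger_force: 50.0
```

Request:
carry_out --plan '[{"xyz": [0,0,0.0005],"rot": [0,0,0],"grip": 255},{"xyz": [0,0,0.0005],"rot": [0,0,0],"grip": 255}]'

```text
clock: 23.25
tool_pos: [0.54, 0.1281, 0.154]
eef_rot: [0.996, 0.084, 0.0, 0.0]
contact_force: [0.8, 0.4, -4.7]
opening: 0.174
finger_force: 50.0
```

Request:
carry_out --plan '[{"xyz": [0,0,0.0004],"rot": [0,0,0],"grip": 255},{"xyz": [0,0,0.0007],"rot": [0,0,0],"grip": 255},{"xyz": [0,0,0.0007],"rot": [0,0,0],"grip": 255}]'

```text
clock: 23.5
tool_pos: [0.5404, 0.1283, 0.1539]
eef_rot: [0.996, 0.084, 0.001, -0.0]
contact_force: [-1.2, -0.1, 2.7]
opening: 0.173
finger_force: 50.0
```

Request:
carry_out --plan '[{"xyz": [0,0,0],"rot": [0,0,0],"grip": 200},{"xyz": [0,0,0],"rot": [0,0,0],"grip": 180},{"xyz": [0,0,0],"rot": [0,0,0],"grip": 150},{"xyz": [0,0,0],"rot": [0,0,0],"grip": 80},{"xyz": [0,0,0],"rot": [0,0,0],"grip": 0},{"xyz": [0,0,0],"rot": [0,0,0],"grip": 0},{"xyz": [0,0,0],"rot": [0,0,0],"grip": 0},{"xyz": [0,0,0],"rot": [0,0,0],"grip": 0}]'

```text
clock: 24.17
tool_pos: [0.5398, 0.1281, 0.1532]
eef_rot: [0.996, 0.085, -0.0, 0.0]
contact_force: [-0.3, 0.7, 0.2]
opening: 0.72
finger_force: 0.0
```

Request:
carry_out --plan '[{"xyz": [0,0,0],"rot": [0,0,0],"grip": 0},{"xyz": [0,0,0],"rot": [0,0,0],"grip": 0},{"xyz": [0,0,0],"rot": [0,0,0],"grip": 0},{"xyz": [0,0,0],"rot": [0,0,0],"grip": 0}]'

```text
clock: 24.5
tool_pos: [0.5399, 0.1281, 0.1532]
eef_rot: [0.996, 0.084, -0.0, 0.0]
contact_force: [-0.1, -0.9, -0.3]
opening: 0.996
finger_force: 0.0
```

Released. I'll lift straight clear and move the arm out of the way of the camera.

Request:
carry_out --plan '[{"xyz": [0,0,-0.015],"rot": [0,0,0],"grip": 0},{"xyz": [0,0,-0.035],"rot": [0,0,0],"grip": 0},{"xyz": [0,0,-0.06],"rot": [0,0,0],"grip": 0},{"xyz": [0,0,-0.09],"rot": [0,0,0],"grip": 0},{"xyz": [0,0,-0.12],"rot": [0,0,0],"grip": 0},{"xyz": [0,0,-0.15],"rot": [0,0,0],"grip": 0},{"xyz": [0,0,-0.17],"rot": [0,0,0],"grip": 0},{"xyz": [0,0,-0.17],"rot": [0,0,0],"grip": 0}]'

```text
clock: 25.17
tool_pos: [0.5424, 0.129, 0.3279]
eef_rot: [0.996, 0.084, 0.004, -0.001]
contact_force: [-0.1, 0.6, -0.0]
opening: 0.997
finger_force: 0.0
```

Request:
carry_out --plan '[{"xyz": [0,0.03,-0.17],"rot": [0,0,0],"grip": 0},{"xyz": [0,0.06,-0.17],"rot": [0,0,0],"grip": 0},{"xyz": [0,0.1,-0.17],"rot": [0,0,0],"grip": 0},{"xyz": [0,0.13,-0.17],"rot": [0,0,0],"grip": 0},{"xyz": [0,0.16,-0.17],"rot": [0,0,0],"grip": 0},{"xyz": [0,0.18,-0.17],"rot": [0,0,0],"grip": 0},{"xyz": [0,0.18,-0.17],"rot": [0,0,0],"grip": 0},{"xyz": [0,0.18,-0.17],"rot": [0,0,0],"grip": 0}]'

```text
clock: 25.83
tool_pos: [0.5708, -0.0559, 0.4934]
eef_rot: [0.997, 0.08, 0.0, 0.002]
contact_force: [-0.2, 0.3, -0.7]
opening: 0.996
finger_force: 0.0
```

```bash
python3 - <<'E'
from h import *
goal(None,0)
n=r.snapshot("side")[:,:,::-1];o=cv2.imread("pics/side0.png")
roi=np.s_[245:355,205:290]
d=cv2.absdiff(n[roi],o[roi]).max(2);print("rack+keys change: max",d.max(),"n>40",(d>40).sum())
# bright grip/key edges before and after along the grip top
for im in(o,n): print([int(v) for v in im[262,245:275].mean(1)])
E
```

```text
t25.83 pos [ 0.5708 -0.0559  0.4934] yaw 0.159 q [ 0.09  0.42 -0.13  1.2   0.06  1.53 -1.44] op 0.996 ff 0.0 F [-0.2  0.3 -0.7] M [-0.01  0.03  0.05]
rack+keys change: max 58 n>40 20
[179, 212, 223, 229, 232, 230, 225, 225, 229, 236, 239, 238, 234, 231, 230, 230, 231, 231, 230, 230, 229, 228, 213, 157, 122, 138, 157, 160, 157, 164]
[151, 192, 204, 213, 222, 230, 233, 231, 227, 227, 232, 238, 240, 239, 235, 232, 231, 232, 232, 232, 231, 231, 231, 206, 143, 136, 159, 163, 160, 157]
```

The key is back within about 1 px (roughly 2 mm) of its starting image, and the rack and small key are unchanged. Handing in.

```bash
python3 -c "
from plant import r
print(r.finish_job())"
```

```text
the job is handed in; nothing more can be done
None
```

I handed the job in at about 26 s, with no verdict shown: the nut came up tight (measured torque 0.47 N m, under the fitting's 0.55), and the larger key stands back upright in its own place, about 2 mm from where it started by camera, with the smaller key not visibly moved.

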